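# Level a rocking machine stand and set the tool case on it

## Robot

A 7-joint arm with a two-finger parallel gripper is mounted at the origin on the work surface. World frame = base frame: x ahead of the robot, y to its left, z up, the work surface at z = 0. Lengths are in m, angles in rad, forces in N, time in s.
With the tool pointing down it reaches from about 0.425 to 0.875 m from the base axis. Payload 4.7 kg.
Tool frame: the origin (TCP) lies midway between the tips of the shut fingers; the grasp point (between the pads) lies 19 mm behind it; z points along the fingers, y is the direction in which the jaws open and shut (so a half turn about z gives the same grasp; the last joint's range is limited). The gripper opens to 87 mm and grips with 3 to 60 N. Pads are 19 mm wide; open, the fingers measure 117 mm over their backs; the gripper's body (75 mm by 190 mm) begins 51 mm behind the grasp point.
Start: joints at [0.014, 0.321, -0.07, 1.45, 0.023, 1.371, -0.057], TCP at [0.65, -0, 0.223] pointing down, gripper open.
Joint ranges: [-2.86, 2.86], [-0.3, 2.09], [-1.38, 1.24], [0.06, 2.45], [-1.56, 4.7], [0.09, 2.05], [-2.69, 2.69]. Speed limits (rad/s): [2.57, 2.57, 3.14, 3.14, 3.14, 3.14, 3.14].

## Interface

Orientations are given as a rotation vector (axis times angle).
In Python, from bench import ctrl, optics gives the robot as it stands. The module is installed in compiled form; this text tells all that it offers.
- The arm moves only by the tool step_arm, never from a script. Its argument "deltas" is a list of rows, each a list of 7 numbers: the turn, a rotation vector about the tool's x, y, z in degrees, then the shift along the tool's x, y, z in mm, then the finger opening in mm, from 0 to 87. A call has exactly 8 rows; each row is the pose to reach, as a shift and turn from the pose commanded when the call began, along the tool's axes at that moment; what a row does not reach only later rows make up. A row lasts 1/8 s, in which the tool goes at most 62.5 mm and 10.7 degrees, less where a joint would pass 70% of its speed; a pose out of reach is approached as far as the arm can. A call with a gripper value outside its range is refused whole. The fingers move at their own pace and stop on an object; "newtons" is the grip in N (left out, the last holds). Time passes only in rows, so rows that repeat a pose let the fingers close, or fill a call up. It gives the time, the measured TCP pose, the force and the opening at its end, in the units of the state.
- ctrl.get_state(): the state, without advancing time (a new reading comes with each control period).
- optics.get_image(name): name is "scene" or "side" or "wrist"; returns the picture (384x512x3 uint8, red, green, blue); there is no depth.
- optics.get_calibration(name): a dict with "K" (3x3 intrinsics, pixels), "R" (3x3) and "t" (3): a world point X has camera coordinates R X + t. Camera axes: x right, y down, z forward; pixel columns grow to the right and rows downward; lengths in m; the calibration is good to about 2 mm. A picture is of the moment at which its call begins: read the wrist's pose just before it. get_calibration takes no time and is no camera call; for the wrist camera it gives the pose at the moment of the call.
- ctrl.close_job(): hands the job in, once; it reports no verdict.
The state is a dict: "time": time; "joint_positions": joint angles; "qd": joint speeds; "joint_torque": joint torques, N m; "position": TCP position; "tool_rot": TCP orientation; "ft_force": force on the tool from outside, world axes, zero at the start; "torque": the same for the moment, N m; "grip_width": opening from 0.0 (shut) to 1.0 (fully open).
Only numpy, scipy, OpenCV 4.12 (cv2) and the standard library are available. Lean on these libraries where they do the work, as an engineer would, in place of code of your own. Each camera call takes 0.05 s, during which the arm holds its last target.

## Task

The low steel stand rocks because its two adjustable feet are screwed up too short: turn their wing knobs until the stand is level and firm on all four feet, with no foot hovering. Then pick up the tool case by its handle and gently set it upright in the middle of the stand; leave the paint tin, the jar and the carton alone.

Things in the scene. Friction and masses are not known exactly. Their poses are not given: they have to be found in the camera images.
- stand: loose 4 kg stand: grey steel plate 230 x 190 x 8 mm on four feet with rubber domes of 12 mm radius at x = +-95, y = +-75 mm. Fixed feet a, c; adjustable b, d under black wing knobs. Starts tipped about the line a-c. Origin: middle of the plane of the fixed feet's undersides, on the bench when level; x along the long side (away from the robot), y to the robot's left, z up
- plate_mid (a point): middle of the plate's upper face, 56 mm above the stand's origin; the stand's axes
- pad_a (a point): lowest point of fixed foot a, at (-95, +75) mm on the stand, no knob above (at height 0 when it rests on the bench)
- pad_c (a point): lowest point of fixed foot c, at (+95, -75) mm, no knob above
- pad_b (a point): lowest point of adjustable foot b, at (-95, -75) mm; moves with its screw
- pad_d (a point): lowest point of adjustable foot d, at (+95, +75) mm; moves with its screw
- grip_b (a point): centre of the wing of knob b, on the screw's axis: a black upright bar 44 mm long (its x axis), 14 mm thick (y), 30 mm high (z). Knob, spindle and foot rise and sink together; when the foot is right, the wing's lower edge is 10 mm and this point 25 mm above the plate; at the start 4 to 8 mm more
- grip_d (a point): the same for knob d
- knob_b (a joint): turn of knob b in rad, growing clockwise seen from above, range 0 to 4.2. Coarse right-hand thread: each rad clockwise pushes the foot down 3.2 mm. At 3.0 the foot ends level with the fixed feet; below 3.0 it is too short, above too long. Starts 0.6 to 1.8. It stays where it is left and needs about 0.1 N m to turn (grip with 40 N or more)
- knob_d (a joint): the same for knob d
- case: plain steel tool case, about 0.5 to 0.9 kg, 134 x 84 mm, lid top at 68 mm; origin at the centre of its underside, x along the long side, z up. A black carrying handle stands over its lid
- case_handle (a point): middle of the case's handle, 100 mm above its underside: a bar 12 mm thick and 90 mm long along the case's x, with 26 mm free beneath it
- tin: bystander: closed paint tin 86 mm across, 95 mm high, on the other side of the stand from the case; origin at the centre of its underside
- jar: bystander: closed glass jar 60 mm across, 75 mm high; origin at the centre of its underside
- carton: bystander: cardboard carton 70 x 110 x 45 mm; origin at the centre of its underside
Mind the look-alikes: they are no part of the job. Leave any red look-alike of the case alone.

How it is judged:
By the outcome, as a careful person would: the job done as asked, in the order asked, and still so for the second after the job is handed in, with the robot touching nothing.
It also fails if it takes over 72 s, if anything falls off the work surface, if the arm or the gripper's body presses on something with over 40 N, if the wrist force passes 120 N, or if a joint passes its speed limit or range.

## Working session

There is one attempt and no reset: what is moved stays moved. The work goes in short steps, Python scripts to look and compute and a tool call to move; the robot and the scene stay as the last step left them, time stands still between calls to the robot, and variables do not carry over. Pictures are saved under pics/ and viewed, and the job is handed in when it is done.

Besides the shell and the picture viewer there is one more tool, called after "Request:" as name([rows], argument=value, ...), one row to a line, values as JSON. step_arm: Moves the arm, as the interface text tells. Its arguments: {"type":"object","properties":{"deltas":{"type":"array"},"newtons":{"type":"number"}},"required":["deltas"]}

```bash
mkdir -p pics; python3 - <<'E'
from bench import ctrl, optics
import cv2,numpy as np
print(ctrl.get_state())
for n in ["scene","side","wrist"]:
    c=optics.get_calibration(n); print(n,np.round(c["K"],1).tolist(),np.round(c["R"],4).tolist(),np.round(c["t"],4).tolist())
    im=optics.get_image(n); cv2.imwrite(f"pics/{n}0.png",im[:,:,::-1])
E
```

```text
{'time': 0.0, 'joint_positions': array([ 0.01408601,  0.3218199 , -0.0700799 ,  1.45165118,  0.02259185,
        1.37079131, -0.05692023]), 'qd': array([ 0.00104583,  0.00089552, -0.00077585, -0.00144869, -0.00082756,
        0.00016736,  0.00032627]), 'joint_torque': array([-2.58547143e-04, -4.91284704e+01, -4.03903294e-01, -3.12526345e+01,
       -6.40594075e-02,  4.37659642e-02,  1.61017233e-04]), 'position': array([ 6.49458454e-01, -4.07068331e-05,  2.21475441e-01]), 'tool_rot': array([-2.22052634e+00, -2.22056540e+00,  2.18869081e-03]), 'ft_force': array([-0.19741576,  0.11906423, -0.30997194]), 'torque': array([ 0.02122439,  0.00683371, -0.07279073]), 'grip_width': 0.9977386457213603}
scene [[378.0, 0.0, 259.6], [0.0, 378.0, 192.4], [0.0, 0.0, 1.0]] [[0.1624, 0.9867, -0.0109], [0.5184, -0.0947, -0.8499], [-0.8396, 0.1324, -0.5269]] [-0.0168, -0.1922, 1.7184]
side [[390.5, 0.0, 257.0], [0.0, 390.5, 198.2], [0.0, 0.0, 1.0]] [[-0.9718, -0.2352, 0.0171], [-0.1512, 0.5656, -0.8107], [0.181, -0.7904, -0.5852]] [0.4631, 0.1815, 0.9599]
wrist [[300.9, 0.0, 257.6], [0.0, 300.9, 189.5], [0.0, 0.0, 1.0]] [[1.0, 0.0011, -0.0023], [0.0017, -0.9605, 0.2781], [-0.0019, -0.2781, -0.9605]] [-0.6476, -0.0348, 0.3907]
```

View pics/scene0.png

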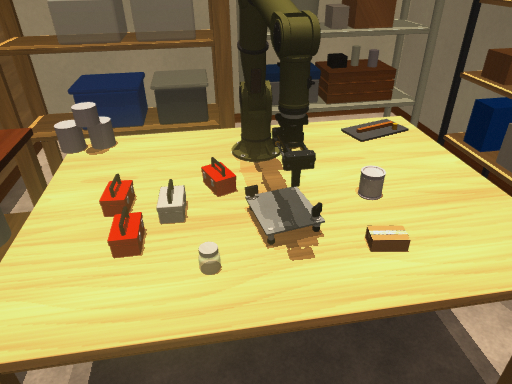

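View pics/side0.png

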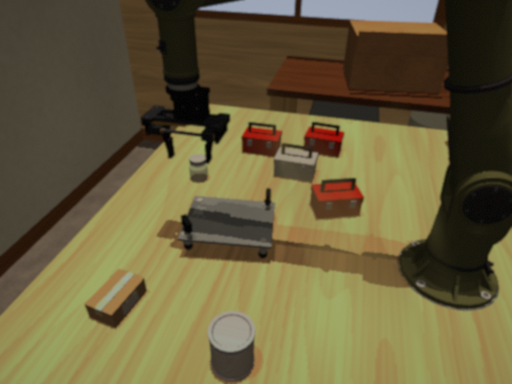

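View pics/wrist0.png

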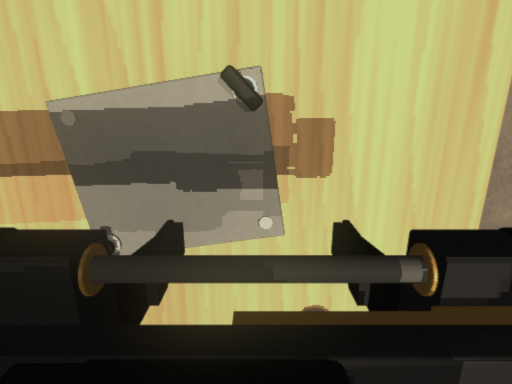

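```bash
python3 - <<'E'
import cv2
def crop(n,o,x0,x1,y0,y1,s):
    im=cv2.imread(f"pics/{n}.png")[y0:y1,x0:x1]; cv2.imwrite(f"pics/{o}.png",cv2.resize(im,None,fx=s,fy=s,interpolation=cv2.INTER_CUBIC))
crop("scene0","c1",235,335,170,250,7)
crop("side0","c2",165,285,175,265,6)
crop("scene0","c3",90,250,150,260,5)
crop("side0","c4",230,370,110,220,5)
E
```

```text
(no output)
```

View pics/c1.png

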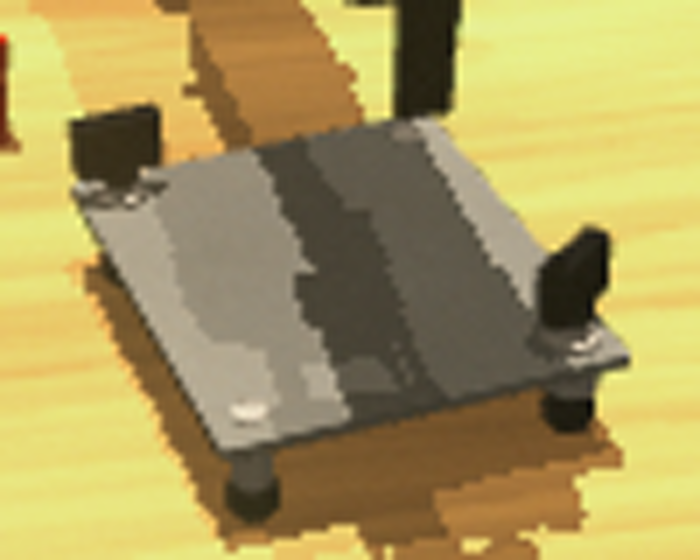

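View pics/c2.png

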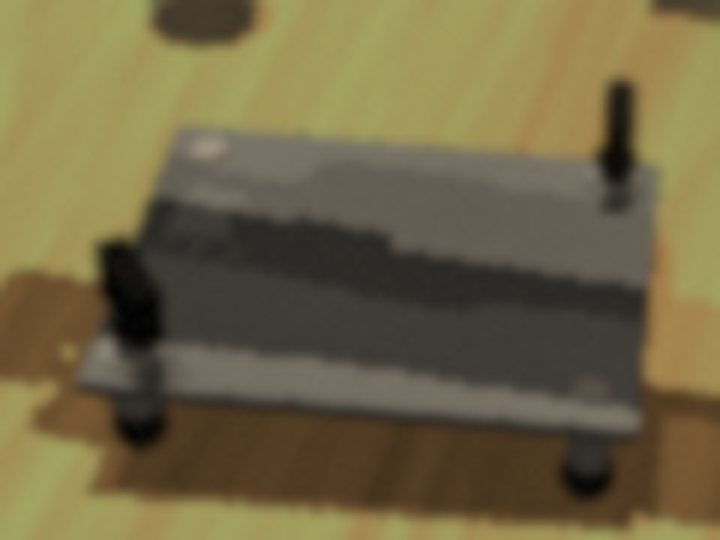

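View pics/c3.png

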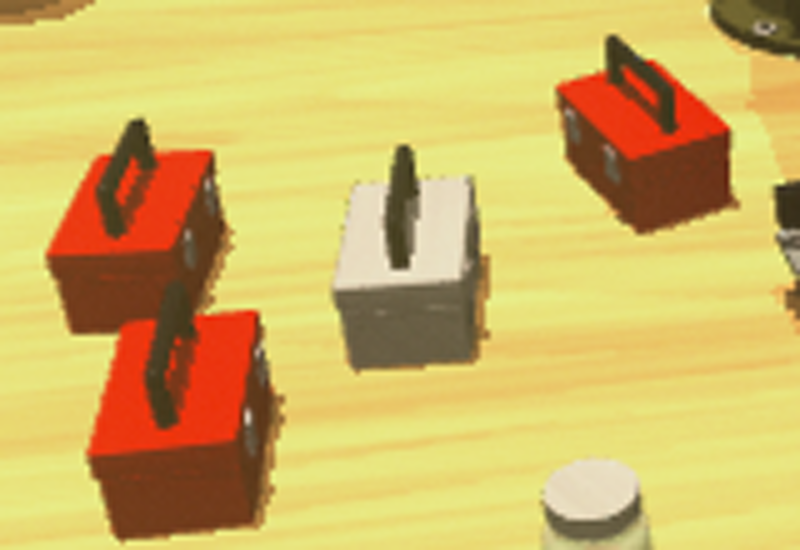

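View pics/c4.png

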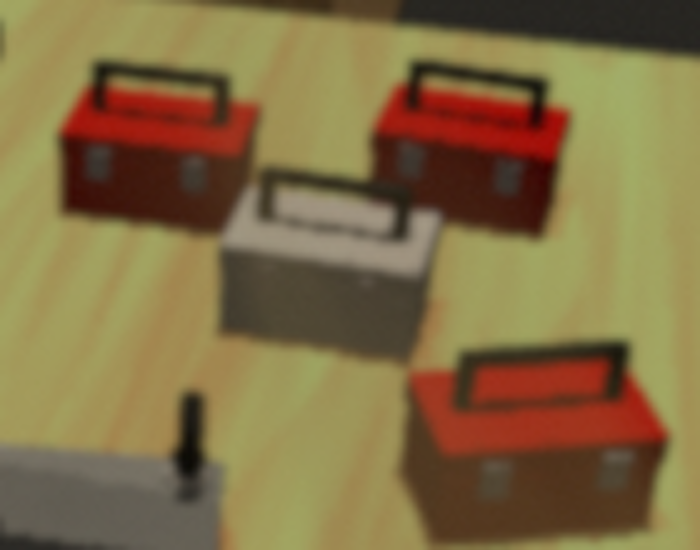

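```bash
cat > h.py <<'E'
import numpy as np, cv2
from scipy.optimize import least_squares
from scipy.spatial.transform import Rotation as Ro
def proj(c,X):
    p=np.atleast_2d(X)@np.array(c["R"]).T+np.array(c["t"]); p=p@np.array(c["K"]).T; return p[:,:2]/p[:,2:]
def tri(obs):
    # obs list of (calib,(u,v))
    f=lambda X: np.concatenate([proj(c,X)[0]-uv for c,uv in obs])
    r=least_squares(f,[0.65,0,0.05]); return r.x,np.abs(r.fun).max()
def unc(u,v,s,x0,y0): return (x0+(u+.5)/s-.5, y0+(v+.5)/s-.5)
E
python3 - <<'E'
from h import *
from bench import optics
C={n:optics.get_calibration(n) for n in ["scene","side","wrist"]}
import pickle; pickle.dump(C,open("cal0.pkl","wb"))
cs=dict(a=(-115,95),b=(-115,-95),c=(115,-95),d=(115,95))
S=lambda u,v:unc(u,v,7,235,170); D=lambda u,v:unc(u,v,6,165,175)
ob={"b":{"scene":S(75,190),"side":D(657,170)},"c":{"scene":S(221,446),"side":D(178,129),"wrist":(284,235)},
"d":{"scene":S(630,355),"side":D(82,378),"wrist":(261,66)},"a":{"scene":S(440,118),"side":D(641,425),"wrist":(48,101)}}
for k,o in ob.items():
    x,e=tri([(C[n],uv) for n,uv in o.items()]); print(k,np.round(x*1000,1),round(e,2))
def f(p):
    R=Ro.from_rotvec(p[3:]).as_matrix(); r=[]
    for k,o in ob.items():
        X=p[:3]+R@np.array([*cs[k],56.])/1000
        for n,uv in o.items(): r+=list(proj(C[n],X)[0]-uv)
    return np.array(r)
r=least_squares(f,[0.63,0.05,0,0,0,0]); p=r.x
print(np.round(p*1000,1),np.round(r.fun,1))
R=Ro.from_rotvec(p[3:]).as_matrix()
print("euler zyx deg",Ro.from_rotvec(p[3:]).as_euler("ZYX",degrees=True))
print("origin+56 mid",p[:3]+R@[0,0,.056])
# handle of case
H=lambda u,v:unc(u,v,5,90,150); G=lambda u,v:unc(u,v,5,230,110)
# handle ends far(-robot) near: scene (403,150) & (400,265 bottom of near post) ; side top bar left end(265,172) right end(408,190)
for nm,a,b in [("h far-top (robot side)",H(404,150),G(408,188)),("h near-top",H(400,195),G(266,174)),
  ("lid far R? ",H(357,180),G(438,213)),("lid nearleft",H(336,290),G(263,190)),("lid near right",H(466,287),G(224,245)),("lid robot right",H(474,178),G(413,275))]:
    print(nm,[np.round(v,4) for v in tri([(C["scene"],a),(C["side"],b)])])
E
```

```text
b [ 454.4 -107.8   46.8] 0.25
c [679.3 -75.3  54.4] 0.67
d [651.  110.8  59.9] 0.81
a [426.8  77.1  53.7] 1.78
[553.9   2.4  -3.8  36.2 -34.4 149.6] [-1.1  0.1  0.6  0.3 -0.6  0.8 -0.  -0.6  0.4  0.2 -0.1 -0.2 -1.1  0.5
  0.4 -0.3 -2.  -0.4 -0.6  2.1 -1.   0. ]
euler zyx deg [ 8.54021524 -2.1176458   1.91876413]
origin+56 mid [5.52180153e-01 2.54635313e-04 5.21629605e-02]
h far-top (robot side) [array([ 0.3867, -0.3557,  0.1031]), np.float64(0.524)]
h near-top [array([ 0.4745, -0.3499,  0.1111]), np.float64(1.5343)]
lid far R?  [array([ 0.3672, -0.3921,  0.0699]), np.float64(0.0511)]
lid nearleft [array([ 0.4883, -0.4014,  0.0617]), np.float64(0.8378)]
lid near right [array([ 0.4992, -0.319 ,  0.0623]), np.float64(1.0608)]
lid robot right [array([ 0.3738, -0.3119,  0.0671]), np.float64(0.1442)]
```

```bash
cat >> h.py <<'E'
def standpose(x,y,yaw,t):
    # tilt t about line a-c, b side down for t>0 ; contact with dome centres 12mm above pads
    ax=np.array([95,-75,0])/np.hypot(95,75)
    R=Ro.from_euler('z',yaw)*Ro.from_rotvec(ax*-t)   # sign checked below
    R=R.as_matrix()
    p0=np.array([x,y,0])
    zc=(p0+R@[0,0,.012])[2]; p0[2]=.012-zc
    return p0,R
def wing(p0,R,sx,sy,q):
    c=np.array([sx*95,sy*75,56+25+(3-q)*3.2])
    a=-q; d=np.array([np.cos(a),np.sin(a),0]); n=np.array([-d[1],d[0],0])
    P=[c+d*i*22+n*j*7+np.array([0,0,k*15]) for i in(-1,1) for j in(-1,1) for k in(-1,1)]
    return (p0+(R@np.array(P).T).T/1000), p0+R@c/1000
def drawbox(im,c,P,s,x0,y0,col):
    u=(proj(c,P)+.5-[x0,y0])*s-.5
    for i in range(8):
        for b in(1,2,4):
            j=i^b
            if j>i: cv2.line(im,tuple(int(v) for v in u[i]),tuple(int(v) for v in u[j]),col,1,cv2.LINE_AA)
E
python3 - <<'E'
from h import *
import pickle
C=pickle.load(open("cal0.pkl","rb"))
cs=dict(a=(-115,95),b=(-115,-95),c=(115,-95),d=(115,95))
S=lambda u,v:unc(u,v,7,235,170); D=lambda u,v:unc(u,v,6,165,175)
ob={"b":{"scene":S(75,190),"side":D(657,170)},"c":{"scene":S(221,446),"side":D(178,129),"wrist":(284,235)},
"d":{"scene":S(630,355),"side":D(82,378),"wrist":(261,66)},"a":{"scene":S(440,118),"side":D(641,425),"wrist":(48,101)}}
def f(p):
    p0,R=standpose(*p); r=[]
    for k,o in ob.items():
        X=p0+R@np.array([*cs[k],56.])/1000
        for n,uv in o.items(): r+=list(proj(C[n],X)[0]-uv)
    return np.array(r)
r=least_squares(f,[0.55,0,0.15,0.0],loss='soft_l1'); p=r.x
print(p,np.degrees(p[2:]),np.round(f(p),1))
p0,R=standpose(*p)
sb=np.sin(p[3])*117.7; print("short_b mm",sb,"q_b",3-sb/3.2)
for qd in(1.05,): 
  Wd,gd=wing(p0,R,1,1,qd); Wb,gb=wing(p0,R,-1,-1,3-sb/3.2); print("gd",gd,"gb",gb)
corn=lambda: np.array([p0+R@np.array([*cs[k],56.-8*b])/1000 for b in(0,) for k in "abcd"])
for n,(x0,x1,y0,y1,s) in dict(scene=(235,335,170,250,7),side=(165,285,175,265,6),wrist=(30,310,40,260,2.8)).items():
    im=cv2.imread(f"pics/{n}0.png")[y0:y1,x0:x1]; im=cv2.resize(im,None,fx=s,fy=s,interpolation=cv2.INTER_CUBIC)
    drawbox(im,C[n],Wd,s,x0,y0,(0,255,255)); drawbox(im,C[n],Wb,s,x0,y0,(255,255,0))
    u=((proj(C[n],corn())+.5-[x0,y0])*s-.5).astype(int); cv2.polylines(im,[u],True,(0,255,0),1)
    cv2.imwrite(f"pics/o_{n}.png",im)
E
```

```text
[ 0.55359861  0.00288669  0.15016769 -0.0488344 ] [ 8.60397462 -2.79800501] [-1.1 -0.9  0.6 -0.8 -0.4  0.2 -0.2 -1.3  0.7  0.9  0.1 -1.1 -1.3 -0.5
  0.5 -1.  -1.9 -1.7 -0.5  0.6 -4.2 -0.1]
short_b mm -5.7455245763742795 q_b 4.795476430116962
gd [0.6341306  0.0874334  0.09289741] gb [ 0.46913823 -0.08855109  0.06943196]
```

View pics/o_scene.png

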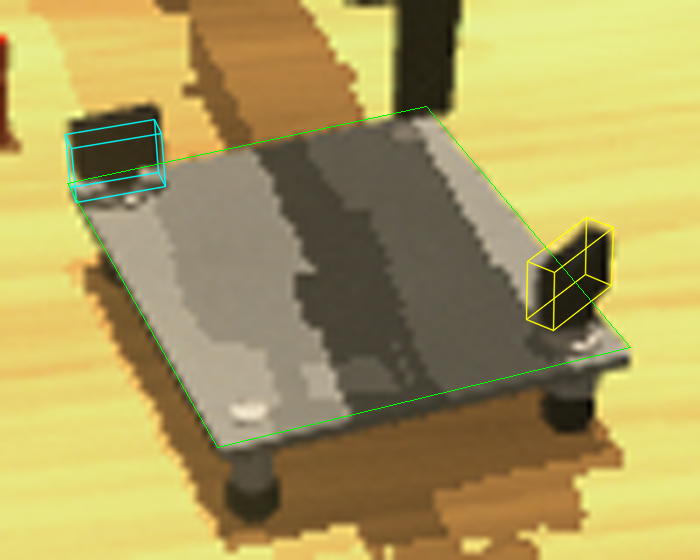

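View pics/o_side.png

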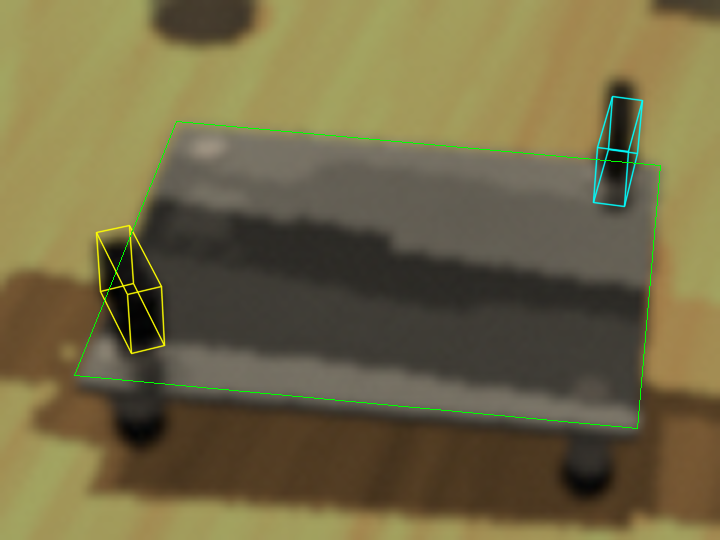

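View pics/o_wrist.png

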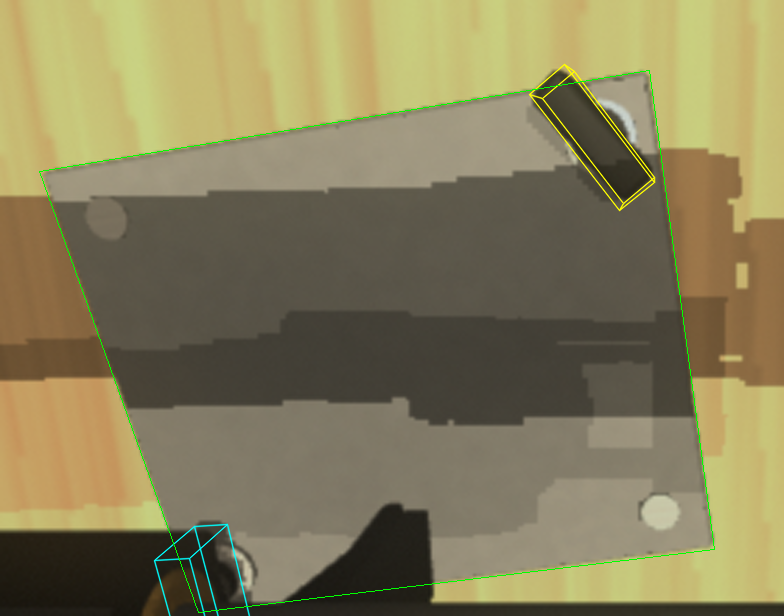

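```bash
cat >> h.py <<'E'
def target(yawdeg,n=(0,0,1)):
    z=-np.array(n,float); z/=np.linalg.norm(z)
    a=np.radians(yawdeg); y=np.array([np.cos(a),np.sin(a),0]); y-=z*(y@z); y/=np.linalg.norm(y)
    return np.column_stack([np.cross(y,z),y,z])
def delta(st,pos,Rt):
    Rc=Ro.from_rotvec(st["tool_rot"]).as_matrix()
    rv=Ro.from_matrix(Rc.T@Rt).as_rotvec(degrees=True); sh=Rc.T@(np.array(pos)-st["position"])*1000
    return np.round(rv,1),np.round(sh,1)
def show(st):
    Rc=Ro.from_rotvec(st["tool_rot"]).as_matrix()
    print("t",round(float(st["time"]),2),"pos",np.round(st["position"]*1000,1),"jawyaw",round(float(np.degrees(np.arctan2(Rc[1,1],Rc[0,1]))),2),"z",np.round(Rc[:,2],3),"F",np.round(st["ft_force"],1),"M",np.round(st["torque"],2),"w",round(float(st["grip_width"])*87,1))
SP=(0.5537,0.0026,0.150,-0.0488)
E
python3 - <<'E'
from h import *; from bench import ctrl
st=ctrl.get_state(); show(st); p0,R=standpose(*SP); n=R[:,2]; print("n",n)
print("plate d",p0+R@[.095,.075,.056])
print(delta(st,np.array([.6345,.0875,.075])+n*0.06,target(40.5,n)))
E
```

```text
t 0.15 pos [649.6  -0.  221.7] jawyaw 0.0 z [-0.001 -0.    -1.   ] F [ 0.  -0.2 -0.4] M [ 0.02 -0.04 -0.08] w 87.1
n [-0.02416568 -0.04237417  0.99880952]
plate d [0.63500268 0.08845975 0.06169068]
(array([ -2.3,   1.8, -40.5]), array([ 85. , -16.4,  86.8]))
```

Request:
step_arm([
  [-0.5,0.4,-8,17,-3,17,50],
  [-1,0.8,-16,34,-6.5,35,50],
  [-1.4,1.1,-24,51,-10,52,50],
  [-1.9,1.5,-33,68,-13,69,50],
  [-2.3,1.8,-40.5,85,-16.4,87,50],
  [-2.3,1.8,-40.5,85,-16.4,87,50],
  [-2.3,1.8,-40.5,85,-16.4,87,50],
  [-2.3,1.8,-40.5,85,-16.4,87,50],
])

```text
time: 1.15
position: [0.6345, 0.0839, 0.1366]
tool_rot: [1.315, 2.843, 0.078]
ft_force: [-0.1, 0.1, -0.5]
grip_width: 0.579
```

```bash
python3 - <<'E'
from h import *; from bench import ctrl,optics
st=ctrl.get_state(); show(st)
for n in("wrist","scene","side"):
    im=optics.get_image(n)[:,:,::-1]
    cv2.imwrite(f"pics/{n}1.png",im)
a=cv2.resize(cv2.imread("pics/scene1.png")[160:250,250:350],None,fx=4,fy=4,interpolation=2)
b=cv2.resize(cv2.imread("pics/side1.png")[170:260,165:265],None,fx=4,fy=4,interpolation=2)
cv2.imwrite("pics/m1.png",np.hstack([a,b]))
print(delta(st,st["position"],target(40.5,standpose(*SP)[1][:,2])))
E
```

```text
t 1.15 pos [634.5  83.9 136.6] jawyaw 40.34 z [ 0.028  0.042 -0.999] F [-0.1  0.1 -0.5] M [ 0.    0.02 -0.01] w 50.4
(array([ 0.2,  0.2, -0.1]), array([0., 0., 0.]))
```

View pics/m1.png

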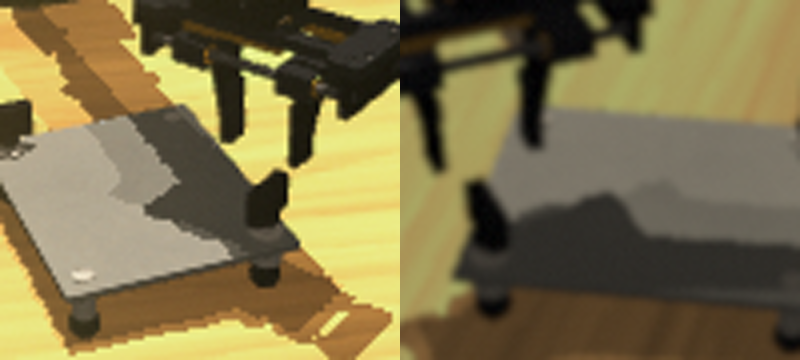

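View pics/wrist1.png

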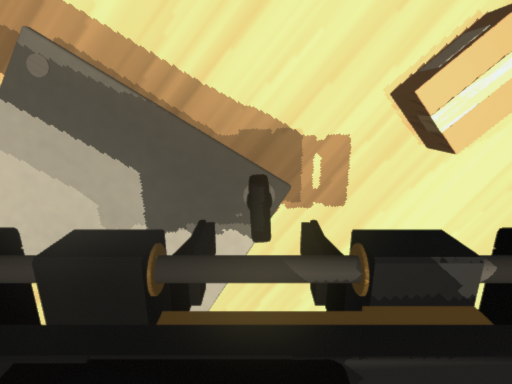

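```bash
python3 - <<'E'
from h import *; from bench import ctrl,optics
import pickle
c=optics.get_calibration("wrist"); pickle.dump(c,open("calw1.pkl","wb"))
p0,R=standpose(*SP)
im=cv2.imread("pics/wrist1.png")[140:260,180:340]; im=cv2.resize(im,None,fx=4.5,fy=4.5,interpolation=2)
for dz,col in((0,(0,255,255)),(-.004,(255,255,0))):
    W,g=wing(p0+[0,0,dz],R,1,1,1.01); drawbox(im,c,W,4.5,180,140,col); print(g)
cv2.imwrite("pics/o1.png",im)
E
```

```text
[0.63424465 0.08713056 0.09302134]
[0.63424465 0.08713056 0.08902134]
```

View pics/o1.png

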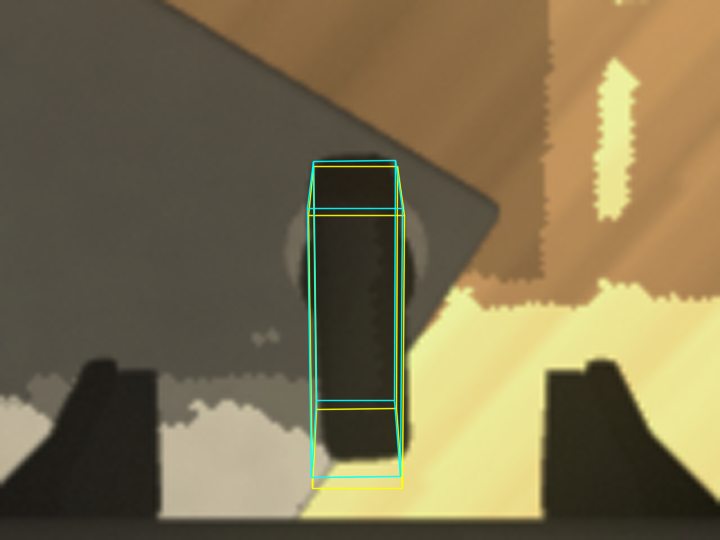

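```bash
python3 - <<'E'
from h import *; from bench import ctrl,optics
st=ctrl.get_state(); n=standpose(*SP)[1][:,2]
print(delta(st,np.array([.6331,.0895,.091])-n*.015,target(39.5,n)))
E
```

```text
(array([0.1, 0.1, 1. ]), array([ 3.9,  0.3, 60.4]))
```

Request:
step_arm([
  [0,0,0.5,2,0,15,50],
  [0,0,1,4,0.3,30,50],
  [0,0,1,4,0.3,45,50],
  [0,0,1,4,0.3,60,50],
  [0,0,1,4,0.3,60,50],
  [0,0,1,4,0.3,60,0],
  [0,0,1,4,0.3,60,0],
  [0,0,1,4,0.3,60,0],
], newtons=50)

```text
time: 2.3
position: [0.6332, 0.0907, 0.0764]
tool_rot: [1.337, 2.835, 0.079]
ft_force: [-0.5, -0.2, 1.1]
grip_width: 0.319
```

```bash
python3 - <<'E'
from h import *; from bench import ctrl,optics
st=ctrl.get_state(); show(st)
a=optics.get_image("scene")[:,:,::-1];b=optics.get_image("side")[:,:,::-1]
cv2.imwrite("pics/scene2.png",a);cv2.imwrite("pics/side2.png",b)
cv2.imwrite("pics/m2.png",np.hstack([cv2.resize(a[160:250,250:350],None,fx=4,fy=4,interpolation=2),cv2.resize(b[170:260,165:265],None,fx=4,fy=4,interpolation=2)]))
E
```

```text
t 2.3 pos [633.2  90.7  76.4] jawyaw 39.49 z [ 0.027  0.042 -0.999] F [-0.5 -0.2  1.1] M [ 0.03 -0.04 -0.03] w 27.7
```

View pics/m2.png

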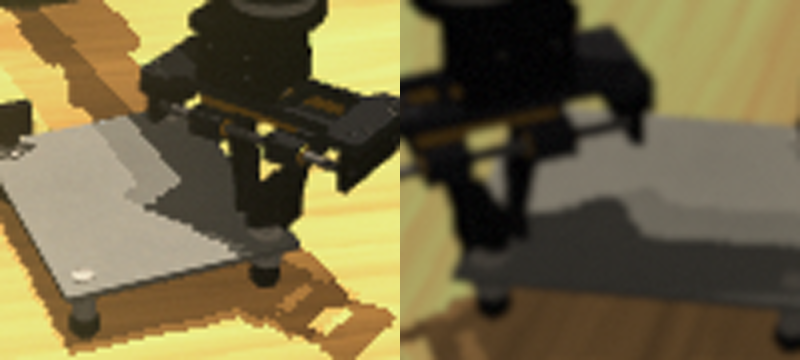

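Request:
step_arm([
  [0,0,0,0,0,0,0],
  [0,0,0,0,0,0,0],
  [0,0,0,0,0,0,0],
  [0,0,0,0,0,0,0],
  [0,0,0,0,0,0,0],
  [0,0,0,0,0,0,0],
  [0,0,0,0,0,0,0],
  [0,0,0,0,0,0,0],
], newtons=50)

```text
time: 3.4
position: [0.6335, 0.0911, 0.0761]
tool_rot: [1.336, 2.835, 0.079]
ft_force: [5.0, 1.9, 0.2]
grip_width: 0.16
```

```bash
python3 - <<'E'
from h import *; from bench import ctrl,optics
st=ctrl.get_state(); show(st)
E
```

```text
t 3.4 pos [633.5  91.1  76.1] jawyaw 39.5 z [ 0.028  0.043 -0.999] F [5.  1.9 0.2] M [ 0.4  -0.97  0.01] w 13.9
```

Request:
step_arm([
  [0,0,8,0,0.5,0.45,0],
  [0,0,16,0,0.5,0.9,0],
  [0,0,24,0,0.5,1.35,0],
  [0,0,32,0,0.5,1.8,0],
  [0,0,40,0,0.5,2.2,0],
  [0,0,48,0,0.5,2.7,0],
  [0,0,56,0,0.5,3.1,0],
  [0,0,64,0,0.5,3.6,0],
], newtons=50)

```text
time: 4.4
position: [0.636, 0.0914, 0.073]
tool_rot: [-2.629, -1.683, -0.079]
ft_force: [10.4, 2.3, -1.7]
grip_width: 0.158
```

```bash
python3 - <<'E'
from h import *; from bench import ctrl,optics
st=ctrl.get_state(); show(st)
a=optics.get_image("scene")[:,:,::-1];b=optics.get_image("side")[:,:,::-1]
cv2.imwrite("pics/scene3.png",a);cv2.imwrite("pics/side3.png",b)
cv2.imwrite("pics/m3.png",np.hstack([cv2.resize(a[160:250,250:350],None,fx=4,fy=4,interpolation=2),cv2.resize(b[170:260,165:265],None,fx=4,fy=4,interpolation=2)]))
E
```

```text
t 4.4 pos [636.   91.4  73. ] jawyaw -24.76 z [ 0.032  0.043 -0.999] F [10.4  2.3 -1.7] M [ 0.18 -2.09  0.03] w 13.7
```

View pics/m3.png

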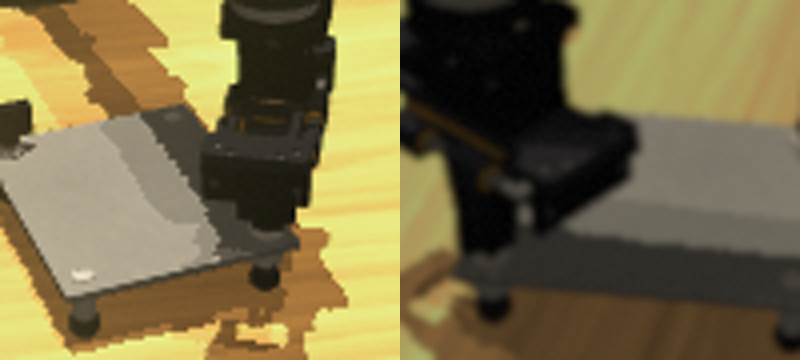

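Request:
step_arm([
  [0,0,8,1.3,2.7,0.45,0],
  [0,0,16,1.3,2.7,0.9,0],
  [0,0,24,1.3,2.7,1.35,0],
  [0,0,32,1.3,2.7,1.8,0],
  [0,0,40,1.3,2.7,2.2,0],
  [0,0,48.5,1.3,2.7,2.7,0],
  [0,0,48.5,1.3,2.7,2.7,0],
  [0,0,48.5,1.3,2.7,2.7,0],
], newtons=50)

```text
time: 5.5
position: [0.6376, 0.0899, 0.07]
tool_rot: [-3.071, -0.457, -0.054]
ft_force: [5.6, -0.2, 0.0]
grip_width: 0.152
```

```bash
python3 - <<'E'
from h import *; from bench import ctrl,optics
st=ctrl.get_state(); show(st)
E
```

```text
t 5.5 pos [637.6  89.9  70. ] jawyaw -73.03 z [ 0.029  0.041 -0.999] F [ 5.6 -0.2  0. ] M [-0.32 -1.15 -0.13] w 13.2
```

Request:
step_arm([
  [0,0,0,0,0,0,50],
  [0,0,0,0,0,0,50],
  [0,0,0,0,0,0,50],
  [0,0,0,0,0,-20,50],
  [0,0,0,0,0,-50,50],
  [0,0,0,0,0,-85,50],
  [0,0,0,0,0,-85,50],
  [0,0,0,0,0,-85,50],
])

```text
time: 6.5
position: [0.634, 0.0878, 0.155]
tool_rot: [-3.069, -0.459, -0.051]
ft_force: [-0.3, 0.8, -0.5]
grip_width: 0.576
```

```bash
python3 - <<'E'
from h import *; from bench import ctrl,optics
import pickle
st=ctrl.get_state(); show(st)
c=optics.get_calibration("wrist"); pickle.dump(c,open("calw4.pkl","wb"))
for n in("wrist","scene","side"): cv2.imwrite(f"pics/{n}4.png",optics.get_image(n)[:,:,::-1])
n=standpose(*SP)[1][:,2]
# view pose for b: jaws at 18 deg
for pos in ([.50,-.17,.20],):
  print(delta(st,pos,target(10)))
E
```

```text
t 6.5 pos [634.   87.8 155. ] jawyaw -72.95 z [ 0.027  0.043 -0.999] F [-0.3  0.8 -0.5] M [0.02 0.1  0.03] w 50.1
(array([  0. ,  -3.1, -83. ]), array([-201.5,  205.6,  -59.5]))
```

View pics/wrist4.png

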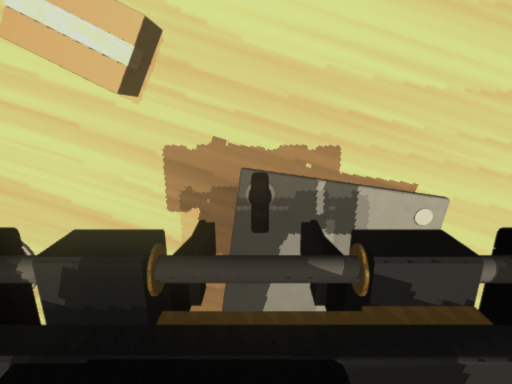

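Request:
step_arm([
  [0,0,-10.4,-12,12,-50,50],
  [0,-1,-20.8,-40,40,-58,50],
  [0,-1,-31.2,-75,75,-60,50],
  [0,-2,-41.6,-110,110,-60,50],
  [0,-2,-52,-145,145,-60,50],
  [0,-3,-62.4,-175,180,-60,50],
  [0,-3,-72.8,-201,206,-60,50],
  [0,-3.1,-83,-201,206,-60,50],
])

```text
time: 7.65
position: [0.4985, -0.1739, 0.1991]
tool_rot: [-2.019, -2.406, 0.002]
ft_force: [1.3, 0.5, 0.5]
grip_width: 0.575
```

```bash
python3 - <<'E'
from h import *; from bench import ctrl,optics
import pickle
st=ctrl.get_state(); show(st)
c=optics.get_calibration("wrist"); pickle.dump(c,open("calw5.pkl","wb"))
for n in("wrist","scene","side"): cv2.imwrite(f"pics/{n}5.png",optics.get_image(n)[:,:,::-1])
E
```

```text
t 7.65 pos [ 498.5 -173.9  199.1] jawyaw 10.01 z [-0.002 -0.001 -1.   ] F [1.3 0.5 0.5] M [ 0.04 -0.08 -0.04] w 50.0
```

View pics/wrist5.png

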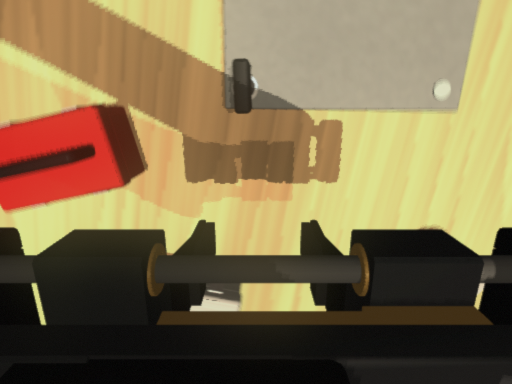

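View pics/scene5.png

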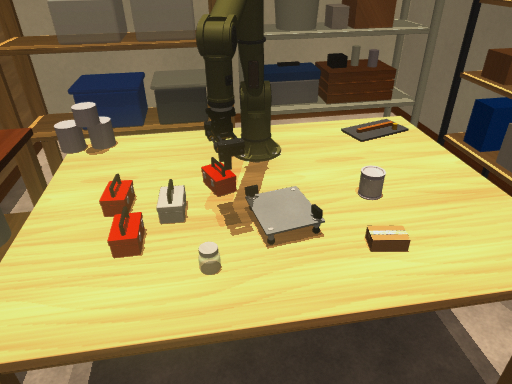

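```bash
python3 - <<'E'
from h import *
import pickle
C=pickle.load(open("cal0.pkl","rb")); c5=pickle.load(open("calw5.pkl","rb"))
C["wrist"]=c5
p0,R=standpose(*SP)
cs=dict(a=(-115,95),b=(-115,-95),c=(115,-95),d=(115,95))
out=[]
for n,(x0,x1,y0,y1,s) in dict(scene=(235,335,170,250,7),side=(165,285,175,265,6),wrist=(180,480,0,130,2.6)).items():
    im=cv2.imread(f"pics/{n}5.png")[y0:y1,x0:x1]; im=cv2.resize(im,None,fx=s,fy=s,interpolation=2)
    if n=="wrist":
        W,g=wing(p0,R,-1,-1,1.56);drawbox(im,C[n],W,s,x0,y0,(0,255,255)); print(g)
    P=np.array([p0+R@np.array([*cs[k],56.])/1000 for k in "abcd"])
    u=((proj(C[n],P)+.5-[x0,y0])*s-.5).astype(int); cv2.polylines(im,[u],True,(0,255,0),1)
    cv2.imwrite(f"pics/q_{n}.png",im)
E
```

```text
[ 0.46897527 -0.08926027  0.07977731]
```

View pics/q_scene.png

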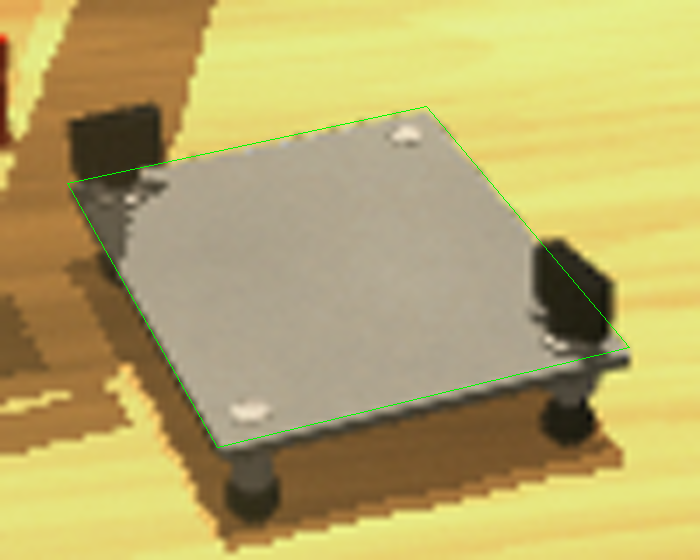

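View pics/q_side.png

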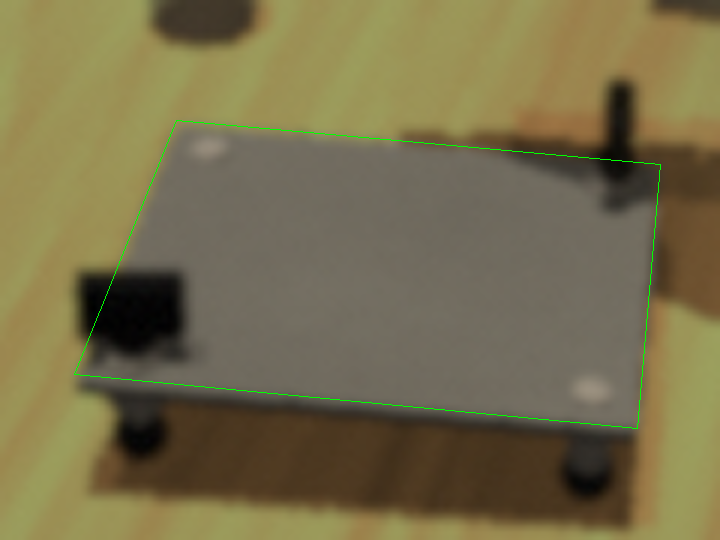

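View pics/q_wrist.png

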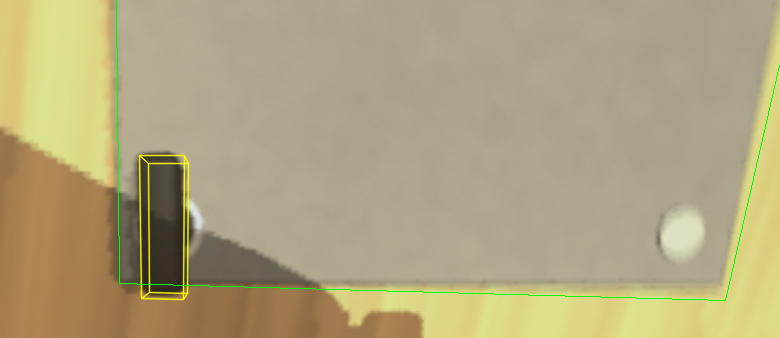

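```bash
cat > fit.py <<'E'
from h import *
L=dict(a=(-115,95),b=(-115,-95),c=(115,-95),d=(115,95),A=(-95,75),C=(95,-75))
def fitstand(views,x0=(0.5537,0.0026,0.150,-0.0488),fixtilt=None,sig=0.6,cal=0.0015):
    # views: list of (calib, {pt:(u,v)}); nuisance 3 cam offsets each
    nv=len(views)
    def f(p):
        q=list(p[:4]); 
        if fixtilt is not None: q[3]=fixtilt
        p0,R=standpose(*q); r=[]
        for i,(c,o) in enumerate(views):
            off=p[4+3*i:7+3*i]; cc=dict(c); cc["t"]=np.array(c["t"])+off
            for k,uv in o.items(): r+=list((proj(cc,p0+R@np.array([*L[k],56.])/1000)[0]-uv)/sig)
            r+=list(off/cal)
        return np.array(r)
    r=least_squares(f,list(x0)+[0]*(3*nv),x_scale=[1e-2]*4+[1e-3]*(3*nv))
    cov=np.linalg.pinv(r.jac.T@r.jac)
    return r.x[:4],np.sqrt(np.diag(cov))[:4],r
E
python3 - <<'E'
from fit import *
import pickle
C=pickle.load(open("cal0.pkl","rb")); c5=pickle.load(open("calw5.pkl","rb")); c4=pickle.load(open("calw4.pkl","rb"))
S=lambda u,v:unc(u,v,7,235,170); D=lambda u,v:unc(u,v,6,165,175); W=lambda u,v:unc(u,v,2.6,180,0)
V=[(C["scene"],dict(a=S(432,112),b=S(75,188),c=S(220,447),d=S(630,355),A=S(407,134),C=S(250,411))),
(C["side"],dict(a=D(638,428),b=D(658,168),c=D(178,127),d=D(80,379),A=D(592,388),C=D(208,147))),
(c5,dict(b=W(118,286),c=W(722,290),C=W(684,233))),(c4,dict(d=(240,168),c=(448,198),C=(424,217)))]
x,s,r=fitstand(V); print(np.round(x,4),np.round(s,4),"yaw",np.degrees(x[2]),"tilt",np.degrees(x[3]),"short",117.7*np.sin(x[3]),"q_b",3+117.7*np.sin(x[3])/3.2)
print(np.round(r.fun,1)); print(np.round(r.x[4:]*1000,1))
p0,R=standpose(*x)
print(wing(p0,R,-1,-1,1.5)[1],wing(p0,R,1,1,3)[1])
im=cv2.imread("pics/wrist5.png")[40:130,200:300]; im=cv2.resize(im,None,fx=6,fy=6,interpolation=2)
cc=dict(c5); cc["t"]=c5["t"]+r.x[10:13]
P,g=wing(p0,R,-1,-1,1.56); drawbox(im,cc,P,6,200,40,(0,255,255)); cv2.imwrite("pics/o5.png",im)
E
```

```text
[ 0.5527  0.0031  0.1596 -0.0396] [0.0009 0.0009 0.0021 0.0069] yaw 9.143299462568669 tilt -2.267575022713207 short -4.656955797235175 q_b 1.544701313364008
[-1.3 -0.9 -1.6 -0.8  0.9  0.8  1.  -1.1 -0.4  0.1  0.6  0.5  0.4  1.
  0.1  0.7  0.   0.4 -1.7 -0.8 -1.  -1.   0.4  0.6  1.1  0.1  0.9 -0.2
 -0.   0.5 -0.1 -2.9  1.7  1.4 -1.4  1.7 -0.5 -0.7  0.3 -0.6  1.8  3.6
 -0.  -3.2 -1.9  0.4  0.1  1. ]
[ 0.6  1.5  0.2 -0.3 -0.   0.8 -0.7 -1.   0.4  0.6  0.1  1.4]
[ 0.46916947 -0.08894889  0.08108397] [0.63292239 0.08934185 0.08560421]
```

View pics/o5.png

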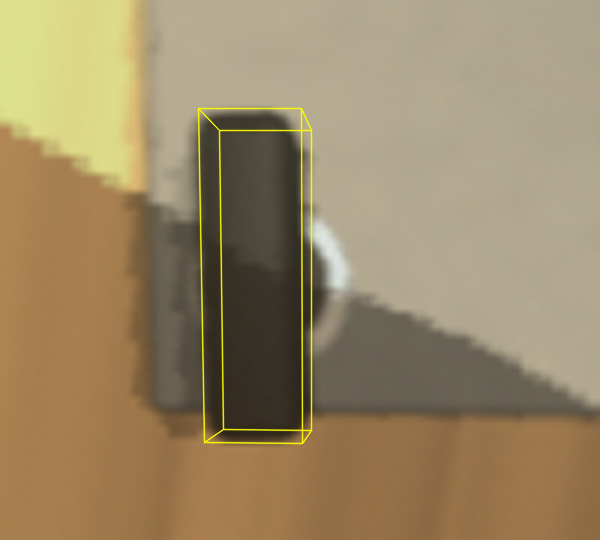

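```bash
sed -i 's/^SP=.*/SP=(0.5527,0.0031,0.1596,-0.0396)/' h.py; python3 - <<'E'
from h import *; from bench import ctrl,optics
st=ctrl.get_state(); n=standpose(*SP)[1][:,2]; print(n)
t=np.array([.4685,-.089,.080])-n*.015
print(delta(st,t+n*.06,target(9.7,n)),delta(st,t,target(9.7,n)))
E
```

```text
[-0.01928147 -0.03457695  0.99921602]
(array([-1.5,  1.7,  0.2]), array([ 83.8, -18.7,  74.5])) (array([-1.5,  1.7,  0.2]), array([ 85.6, -17.2, 134.5]))
```

Request:
step_arm([
  [-0.5,0.5,0,30,-6,25,50],
  [-1,1,0,60,-14,50,50],
  [-1.5,1.7,0.2,84,-18.7,74,50],
  [-1.5,1.7,0.2,84,-18.7,74,50],
  [-1.5,1.7,0.2,84,-18.5,90,50],
  [-1.5,1.7,0.2,85,-18,112,50],
  [-1.5,1.7,0.2,85.6,-17.2,134.5,50],
  [-1.5,1.7,0.2,85.6,-17.2,134.5,50],
])

```text
time: 8.8
position: [0.4683, -0.0897, 0.0642]
tool_rot: [-2.02, -2.395, -0.059]
ft_force: [1.1, 0.1, 0.8]
grip_width: 0.574
```

```bash
python3 - <<'E'
from h import *; from bench import ctrl,optics
st=ctrl.get_state(); show(st)
a=optics.get_image("scene")[:,:,::-1];b=optics.get_image("side")[:,:,::-1]
cv2.imwrite("pics/m6.png",np.hstack([cv2.resize(a[150:240,190:290],None,fx=4,fy=4,interpolation=2),cv2.resize(b[160:250,210:310],None,fx=4,fy=4,interpolation=2)]))
n=standpose(*SP)[1][:,2]
t=np.array([.4685,-.089,.080])-n*.015
print(delta(st,t,target(9.7,n)))
E
```

```text
t 8.8 pos [468.3 -89.7  64.2] jawyaw 9.71 z [ 0.018  0.034 -0.999] F [1.1 0.1 0.8] M [-0.07  0.01 -0.02] w 49.9
(array([-0.1,  0. ,  0. ]), array([ 1.1,  0.7, -0.8]))
```

View pics/m6.png

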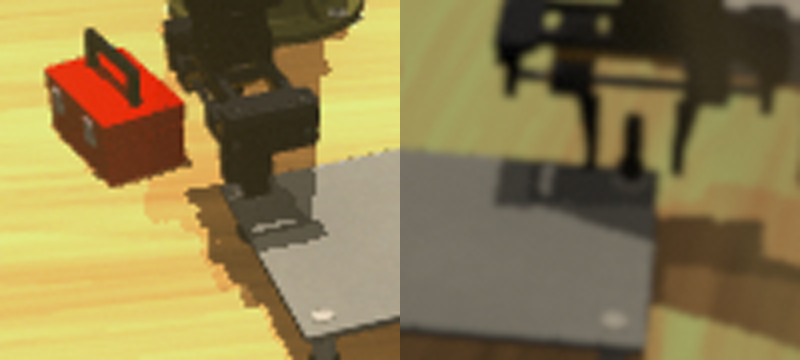

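Request:
step_arm([
  [0,0,0,0,0,0,0],
  [0,0,0,0,0,0,0],
  [0,0,0,0,0,0,0],
  [0,0,0,0,0,0,0],
  [0,0,0,0,0,0,0],
  [0,0,0,0,0,0,0],
  [0,0,0,0,0,0,0],
  [0,0,0,0,0,0,0],
], newtons=50)

```text
time: 9.9
position: [0.4703, -0.0887, 0.0659]
tool_rot: [-2.02, -2.401, -0.065]
ft_force: [5.0, 0.6, -1.6]
grip_width: 0.158
```

```bash
python3 - <<'E'
from h import *; from bench import ctrl,optics
st=ctrl.get_state(); show(st)
E
```

```text
t 9.9 pos [470.3 -88.7  65.9] jawyaw 9.82 z [ 0.024  0.034 -0.999] F [ 5.   0.6 -1.6] M [ 0.15 -1.05  0.03] w 13.8
```

```bash
python3 - <<'E'
from h import *; from bench import ctrl,optics
st=ctrl.get_state(); n=standpose(*SP)[1][:,2]
# commanded pose at start
for k in range(1,13):
    f=k/12; yaw=9.82-82.6*f; nn=n*(1-f)+np.array([0,0,1])*f
    pos=st["position"]+np.array([.001*f+.0005,.0019*f,0])
    print(k,*delta(st,pos,target(yaw,nn)))
E
```

```text
1 [ 0.4 -0.1  6.9] [0.1 0.6 0. ]
2 [ 0.5 -0.3 13.8] [0.2 0.7 0. ]
3 [ 0.5 -0.5 20.7] [0.3 0.8 0. ]
4 [ 0.6 -0.7 27.6] [0.5 0.9 0. ]
5 [ 0.6 -0.9 34.4] [0.6 1.  0. ]
6 [ 0.6 -1.1 41.3] [0.8 1.1 0.1]
7 [ 0.6 -1.3 48.2] [0.9 1.3 0.1]
8 [ 0.6 -1.6 55.1] [1.  1.4 0.1]
9 [ 0.5 -1.8 62. ] [1.2 1.5 0.1]
10 [ 0.4 -2.1 68.9] [1.3 1.6 0.1]
11 [ 0.3 -2.3 75.7] [1.5 1.7 0.1]
12 [ 0.2 -2.6 82.6] [1.6 1.8 0.1]
```

Request:
step_arm([
  [0.4,-0.1,6.9,0.1,2,0,0],
  [0.5,-0.3,13.8,0.2,2.1,0,0],
  [0.5,-0.5,20.7,0.3,2.2,0,0],
  [0.6,-0.7,27.6,0.5,2.3,0,0],
  [0.6,-0.9,34.4,0.6,2.4,0,0],
  [0.6,-1.1,41.3,0.8,2.5,0,0],
  [0.6,-1.3,48.2,0.9,2.7,0,0],
  [0.6,-1.6,55.1,1.0,2.8,0,0],
], newtons=55)

```text
time: 10.9
position: [0.4707, -0.087, 0.0658]
tool_rot: [-2.898, -1.186, -0.009]
ft_force: [-1.0, 1.6, 2.9]
grip_width: 0.154
```

```bash
python3 - <<'E'
from h import *; from bench import ctrl,optics
st=ctrl.get_state(); show(st)
p=st["position"]
print(delta(st,p,target(-72.8)))
E
```

```text
t 10.9 pos [470.7 -87.   65.8] jawyaw -45.48 z [ 0.001  0.012 -1.   ] F [-1.   1.6  2.9] M [0.41 0.23 0.08] w 13.4
(array([-0.6, -0.4, 27.3]), array([0., 0., 0.]))
```

Request:
step_arm([
  [-0.2,-0.1,7,0,0.3,0,0],
  [-0.3,-0.2,14,0,0.5,0,0],
  [-0.5,-0.3,21,0,0.7,0,0],
  [-0.6,-0.4,27.3,0,0.8,0,0],
  [-0.6,-0.4,27.3,0,0.8,0,0],
  [-0.6,-0.4,27.3,0,0.8,0,0],
  [-0.6,-0.4,27.3,0,0.8,0,0],
  [-0.6,-0.4,27.3,0,0.8,0,0],
], newtons=55)

```text
time: 11.9
position: [0.4709, -0.0862, 0.0656]
tool_rot: [-3.103, -0.479, 0.0]
ft_force: [-2.6, 5.5, 3.2]
grip_width: 0.159
```

```bash
python3 - <<'E'
from h import *; from bench import ctrl,optics
st=ctrl.get_state(); show(st)
E
```

```text
t 11.9 pos [470.9 -86.2  65.6] jawyaw -72.44 z [-0.     0.002 -1.   ] F [-2.6  5.5  3.2] M [ 1.3   0.68 -0.07] w 13.9
```

Release and rise 90 mm, then look.

Request:
step_arm([
  [0,0,0.4,0,0,0,50],
  [0,0,0.4,0,0,0,50],
  [0,0,0.4,0,0,0,50],
  [0,0,0,0,0,-15,50],
  [0,0,0,0,0,-50,50],
  [0,0,0,0,0,-90,50],
  [0,0,0,0,0,-90,50],
  [0,0,0,0,0,-90,50],
])

```text
time: 12.9
position: [0.4718, -0.088, 0.156]
tool_rot: [3.104, 0.476, 0.005]
ft_force: [-0.6, 0.1, 0.2]
grip_width: 0.576
```

```bash
python3 - <<'E'
from h import *; from bench import ctrl,optics
import pickle
st=ctrl.get_state(); show(st)
pickle.dump(optics.get_calibration("wrist"),open("calw7.pkl","wb"))
for n in("wrist","scene","side"): cv2.imwrite(f"pics/{n}7.png",optics.get_image(n)[:,:,::-1])
for n,(x0,x1,y0,y1,s) in dict(scene=(235,335,170,250,7),side=(165,285,175,265,6)).items():
    cv2.imwrite(f"pics/r_{n}.png",cv2.resize(cv2.imread(f"pics/{n}7.png")[y0:y1,x0:x1],None,fx=s,fy=s,interpolation=2))
E
```

```text
t 12.9 pos [471.8 -88.  156. ] jawyaw -72.57 z [ 0.003 -0.001 -1.   ] F [-0.6  0.1  0.2] M [ 0.01  0.12 -0.05] w 50.1
```

View pics/r_scene.png

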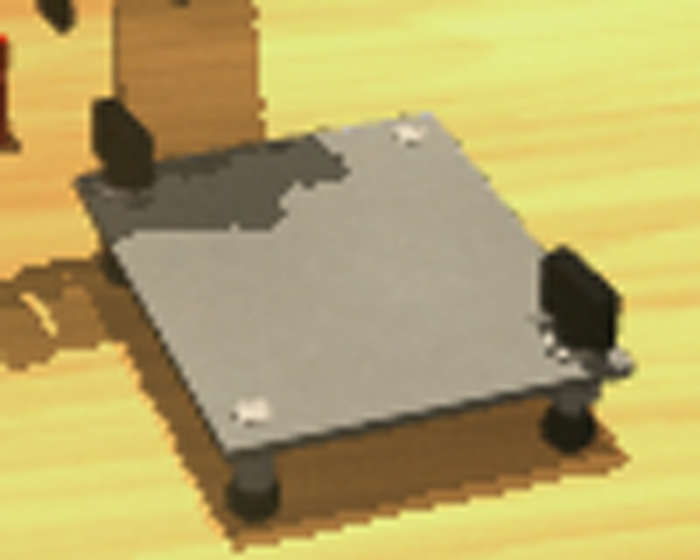

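View pics/r_side.png

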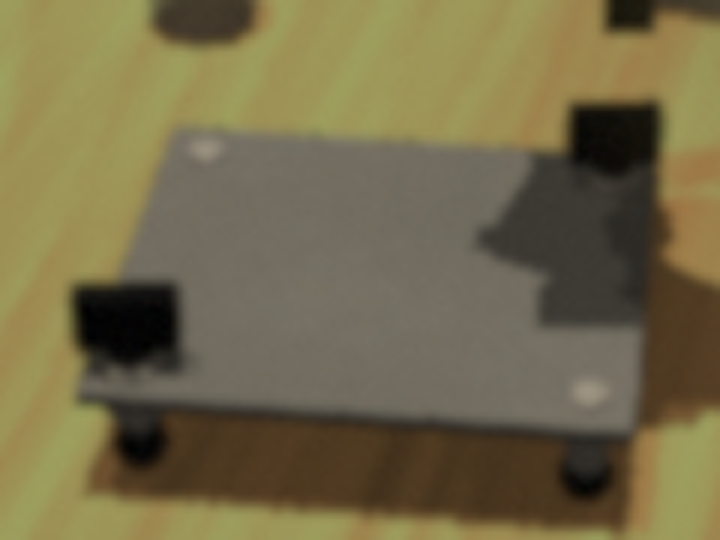

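View pics/wrist7.png

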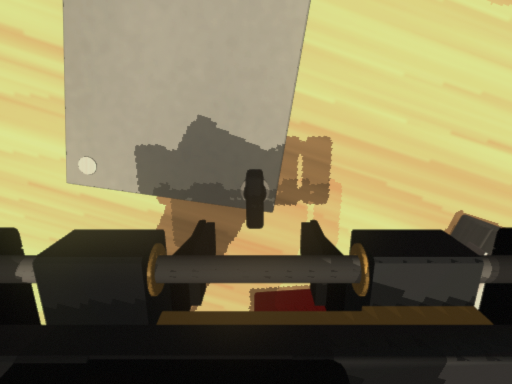

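```bash
python3 - <<'E'
from h import *; from bench import ctrl,optics
st=ctrl.get_state()
print(delta(st,[.55,-.10,.30],target(9)))
E
```

```text
(array([  0.1,   0. , -81.6]), array([  71.7,   35.4, -145.3]))
```

Request:
step_arm([
  [0,0,-10.2,9,4,-30,50],
  [0,0,-20.4,18,9,-60,50],
  [0,0,-30.6,27,13,-90,50],
  [0,0,-40.8,36,18,-120,50],
  [0,0,-51,45,22,-145,50],
  [0,0,-61.2,54,27,-145,50],
  [0,0,-71.4,72,35,-145,50],
  [0,0,-81.6,72,35,-145,50],
])

```text
time: 14.05
position: [0.5512, -0.0995, 0.2992]
tool_rot: [2.032, 2.395, -0.001]
ft_force: [-1.0, 0.5, 0.2]
grip_width: 0.575
```

```bash
python3 - <<'E'
from h import *; from bench import ctrl,optics
import pickle
st=ctrl.get_state(); show(st)
pickle.dump(optics.get_calibration("wrist"),open("calw8.pkl","wb"))
for n in("wrist","scene","side"): cv2.imwrite(f"pics/{n}8.png",optics.get_image(n)[:,:,::-1])
print(delta(st,[.44,-.44,.25],target(86)))
E
```

```text
t 14.05 pos [551.2 -99.5 299.2] jawyaw 9.38 z [ 0.    -0.001 -1.   ] F [-1.   0.5  0.2] M [-0.   -0.01  0.02] w 50.0
(array([ -0. ,   0.1, -76.6]), array([-317.8, -165.2,   49.6]))
```

View pics/wrist8.png

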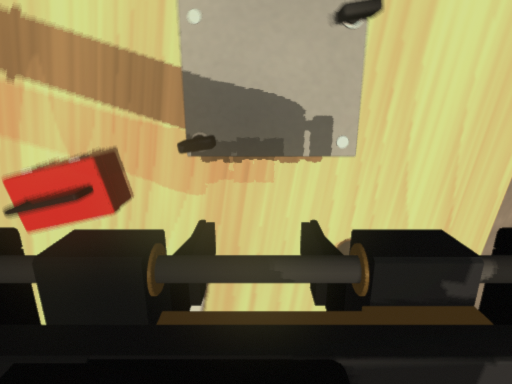

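```bash
python3 - <<'E'
import cv2
im=cv2.imread("pics/wrist8.png")[0:170,170:390]; cv2.imwrite("pics/w8.png",cv2.resize(im,None,fx=3.5,fy=3.5,interpolation=2))
for n,(x0,x1,y0,y1,s) in dict(scene=(235,335,170,250,7),side=(165,285,175,265,6)).items():
    cv2.imwrite(f"pics/r8_{n}.png",cv2.resize(cv2.imread(f"pics/{n}8.png")[y0:y1,x0:x1],None,fx=s,fy=s,interpolation=2))
E
```

```text
(no output)
```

View pics/w8.png

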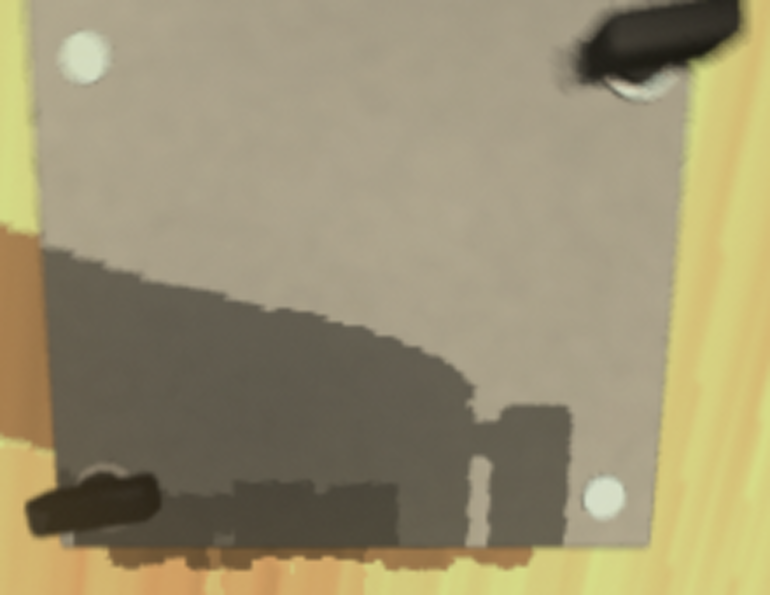

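View pics/r8_scene.png

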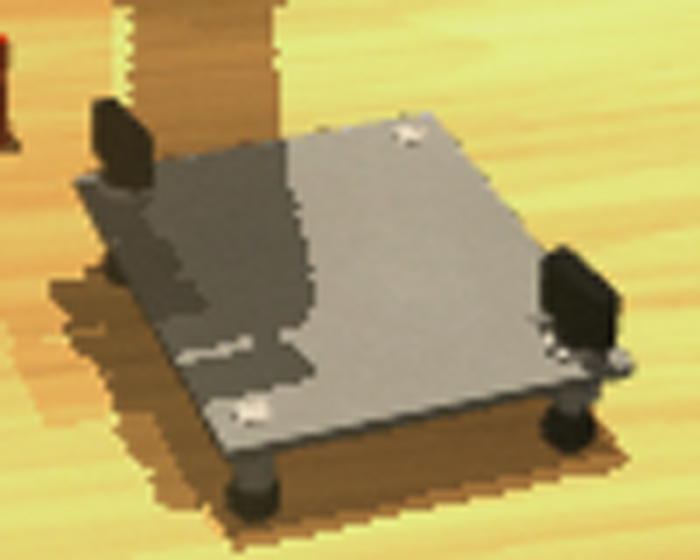

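View pics/r8_side.png

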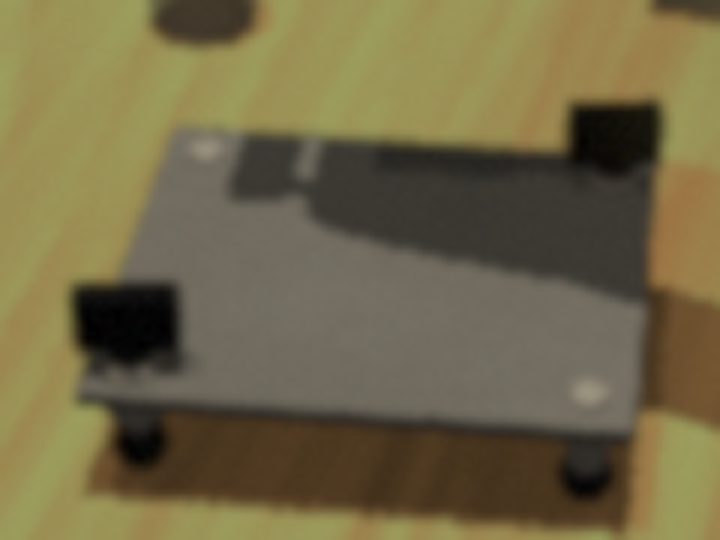

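```bash
python3 - <<'E'
from fit import *
import pickle
C=pickle.load(open("cal0.pkl","rb")); c7=pickle.load(open("calw7.pkl","rb")); c8=pickle.load(open("calw8.pkl","rb"))
S=lambda u,v:unc(u,v,7,235,170); D=lambda u,v:unc(u,v,6,165,175); W=lambda u,v:unc(u,v,3.5,170,0)
V=[(C["scene"],dict(a=S(433,113),b=S(77,180),c=S(227,451),A=S(409,134),C=S(252,411))),
(C["side"],dict(a=D(631,432),c=D(176,130),d=D(78,396),A=D(589,391),C=D(206,150))),
(c7,dict(c=(67,182),C=(87,166))),
(c8,dict(c=W(651,546),C=W(605,498),A=W(85,57),b=W(62,546)))]
for kw in ({},dict(fixtilt=0.)):
    x,s,r=fitstand(V,x0=(.553,.003,.16,0),**kw); print(np.round(x,4),np.round(s,4),"yaw",np.degrees(x[2]),"b low mm",-117.7*np.sin(x[3]),2*r.cost)
    print(np.round(r.fun,1))
p0,R=standpose(*x[:3],0.); off=r.x[4+9:4+12]; cc=dict(c8); cc["t"]=c8["t"]+off
im=cv2.resize(cv2.imread("pics/wrist8.png")[0:170,170:390],None,fx=3.5,fy=3.5,interpolation=2)
for q,col in((3.0,(0,255,255)),):
    for s in(-1,1): drawbox(im,cc,wing(p0,R,s,s,q)[0],3.5,170,0,col)
cv2.imwrite("pics/o8.png",cv2.resize(im,None,fx=1,fy=1))
print(p0+R@[0,0,.056])
E
```

```text
[ 0.4811  0.0452  0.1652 -0.0578] [0.0009 0.001  0.0025 0.0098] yaw 9.46791921402538 b low mm 6.794308143865911 22316.210323609346
[  0.2  -5.1   4.   -2.5   4.8  -9.2   1.2  -4.2   5.2  -8.  -11.7  21.8
  -0.8  12.8   6.    2.2   1.2   1.8   1.3  10.7   6.8   3.7   3.4 -32.5
 -19.5   1.8  49.3 -43.8 -30.5  21.8 -68.3  78.9 -12.1  -4.4  -2.6  -5.2
  -4.5  -6.6  -4.7  -4.5  -4.3  40.   30.8   8.5]
[ 0.4801  0.0421  0.1637 11.5892] [0.0009 0.0009 0.0024 0.    ] yaw 9.376919364513562 b low mm 97.56342198075995 22353.714196187193
[  0.3  -4.6   3.9  -5.5   4.7  -8.8   1.3  -3.7   5.1  -7.4 -11.6  22.4
  -0.8  12.5   5.3   2.2   0.3   2.1   4.9  10.4   6.    3.7   2.6 -32.4
 -20.2   1.9  49.3 -43.7 -30.5  21.7 -68.5  79.1 -12.3  -4.2  -2.8  -5.
  -4.8  -5.4  -5.   -6.3  -3.2  40.1  30.3   9.2]
[0.48006638 0.04214664 0.056     ]
```

View pics/o8.png

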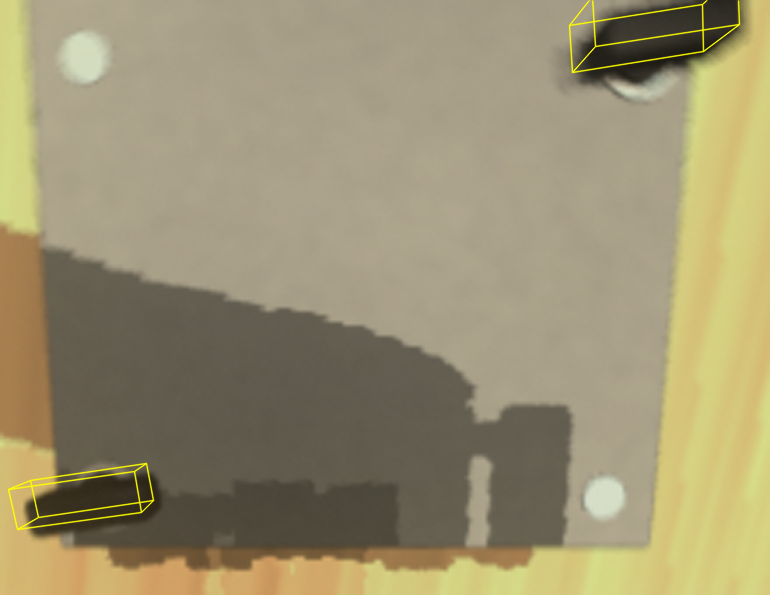

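```bash
cat > f8.py <<'E'
from fit import *
import pickle
C=pickle.load(open("cal0.pkl","rb")); c7=pickle.load(open("calw7.pkl","rb")); c8=pickle.load(open("calw8.pkl","rb"))
S=lambda u,v:unc(u,v,7,235,170); D=lambda u,v:unc(u,v,6,165,175); W=lambda u,v:unc(u,v,3.5,170,0)
V=[(C["scene"],dict(a=S(433,113),b=S(77,180),c=S(227,451),A=S(409,134),C=S(252,411))),
(C["side"],dict(a=D(631,432),c=D(176,130),d=D(78,396),A=D(589,391),C=D(206,150))),
(c7,dict(a=(67,182),A=(87,166),b=(272,212))),
(c8,dict(c=W(651,546),C=W(605,498),A=W(85,57),b=W(62,546)))]
for kw in ({},dict(fixtilt=0.)):
    x,s,r=fitstand(V,x0=(.553,.003,.16,0),**kw); print(np.round(x,4),np.round(s,4),"yaw",np.degrees(x[2]),"b low mm",-117.7*np.sin(x[3]),2*r.cost)
    print(np.round(r.fun,1))
p0,R=standpose(*x[:3],0.); off=r.x[4+9:4+12]; cc=dict(c8); cc["t"]=c8["t"]+off
im=cv2.resize(cv2.imread("pics/wrist8.png")[0:170,170:390],None,fx=3.5,fy=3.5,interpolation=2)
for q,col in((3.0,(0,255,255)),):
    for s in(-1,1): drawbox(im,cc,wing(p0,R,s,s,q)[0],3.5,170,0,col)
cv2.imwrite("pics/o8b.png",im)
print(p0+R@[0,0,.056])
E
python3 f8.py
```

```text
[ 0.5527  0.0032  0.1596 -0.0019] [0.0009 0.001  0.0021 0.0084] yaw 9.14286072123762 b low mm 0.2206413000048232 42.87493320973716
[-0.7 -1.  -1.3 -1.1  0.3 -0.1  0.   0.2  1.1  0.6  0.2  0.9  0.1  1.8
 -0.1 -1.2 -1.3 -1.2 -0.6  0.6  1.1 -0.2  0.7 -0.1  0.1  0.6 -2.2  2.3
  1.5 -1.6  0.8 -0.6 -0.4 -0.4  1.6  0.2  1.4 -0.4 -0.5  1.3 -0.7 -1.1
 -0.1 -0.5 -0.   0.5]
[5.5260e-01 3.1000e-03 1.5970e-01 4.0288e+00] [0.0009 0.0009 0.0021 0.    ] yaw 9.149225856384422 b low mm 91.25743190674804 42.9230142953141
[-0.7 -1.  -1.3 -1.1  0.3 -0.1 -0.   0.2  1.2  0.6  0.2  0.9  0.1  1.8
 -0.2 -1.2 -1.3 -1.1 -0.5  0.6  1.1 -0.2  0.7 -0.1  0.1  0.6 -2.1  2.3
  1.5 -1.6  0.8 -0.5 -0.5 -0.5  1.7  0.2  1.4 -0.4 -0.5  1.4 -0.7 -1.1
 -0.1 -0.5 -0.1  0.6]
[0.55263431 0.00313022 0.056     ]
```

View pics/o8b.png

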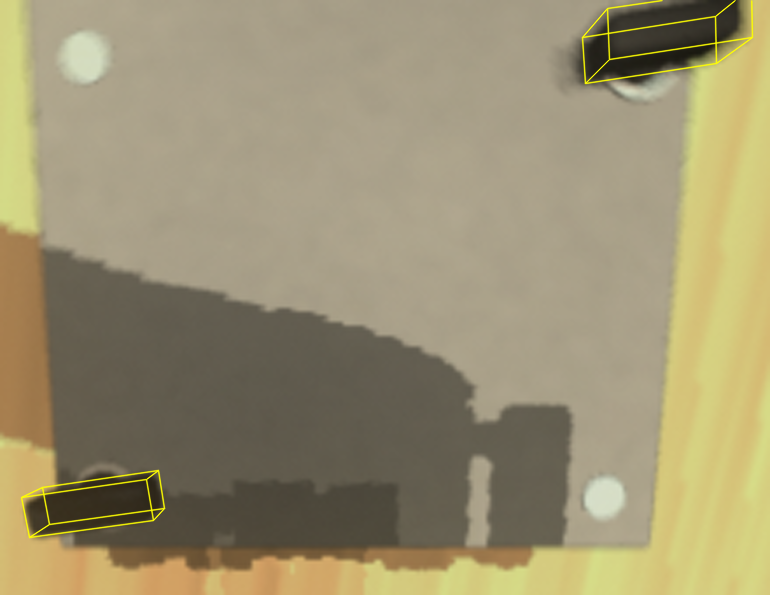

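```bash
python3 - <<'E'
from h import *; from bench import ctrl,optics
st=ctrl.get_state()
print(delta(st,[.34,-.355,.26],target(-94)))
E
```

```text
(array([1.000e-01, 0.000e+00, 1.029e+02]), array([-219.9, -247.2,   39.9]))
```

Request:
step_arm([
  [0,0,10,-20,-20,5,60],
  [0,0,20,-50,-50,10,60],
  [0,0,30,-80,-85,15,60],
  [0,0,40,-110,-120,20,60],
  [0,0,50,-145,-155,25,60],
  [0,0,60,-180,-190,30,60],
  [0,0,70,-210,-225,35,60],
  [0,0,80,-220,-247,40,60],
])

```text
time: 15.2
position: [0.3389, -0.3578, 0.2602]
tool_rot: [3.1, 0.498, 0.003]
ft_force: [-0.1, 0.0, -0.3]
grip_width: 0.692
```

Request:
step_arm([
  [0,0,8,0,0,0,60],
  [0,0,16,0,0,0,60],
  [0,0,23,0,0,0,60],
  [0,0,23,0,0,0,60],
  [0,0,23,0,0,0,60],
  [0,0,23,0,0,0,60],
  [0,0,23,0,0,0,60],
  [0,0,23,0,0,0,60],
])

```text
time: 16.2
position: [0.3414, -0.3556, 0.2605]
tool_rot: [3.139, -0.109, 0.004]
ft_force: [0.0, 0.1, 0.6]
grip_width: 0.692
```

```bash
python3 - <<'E'
from h import *; from bench import ctrl,optics
import pickle
st=ctrl.get_state(); show(st)
pickle.dump(optics.get_calibration("wrist"),open("calw9.pkl","wb"))
for n in("wrist","side"): cv2.imwrite(f"pics/{n}9.png",optics.get_image(n)[:,:,::-1])
E
```

```text
t 16.2 pos [ 341.4 -355.6  260.5] jawyaw -93.97 z [ 0.003 -0.001 -1.   ] F [0.  0.1 0.6] M [0.07 0.14 0.01] w 60.2
```

View pics/wrist9.png

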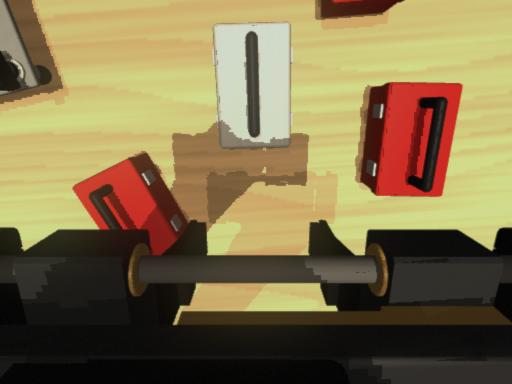

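```bash
python3 - <<'E'
from h import *
import pickle
C=pickle.load(open("cal0.pkl","rb")); c=pickle.load(open("calw9.pkl","rb"))
H=lambda u,v:unc(u,v,5,90,150); G=lambda u,v:unc(u,v,5,230,110)
for nm,w,a,b in [("far",(252,33),H(400,195),G(266,174)),("near",(253.5,135),H(404,150),G(408,188))]:
    print(nm,[np.round(v,4) for v in tri([(c,w),(C["scene"],a),(C["side"],b)])],[np.round(v,4) for v in tri([(c,w),(C["side"],b)])])
def atz(c,uv,z):
    K,R,t=map(np.array,(c["K"],c["R"],c["t"])); d=R.T@np.linalg.inv(K)@[*uv,1]; o=-R.T@t; return o+d*(z-o[2])/d[2]
for uv,z in [((252,33),.106),((253.5,135),.106),((215,24),.068),((290,24),.068),((291,138),.068),((221,138),.068)]: print(uv,np.round(atz(c,uv,z),4))
E
```

```text
far [array([ 0.4789, -0.3594,  0.11  ]), np.float64(2.7896)] [array([ 0.4812, -0.3604,  0.0999]), np.float64(0.6873)]
near [array([ 0.3842, -0.355 ,  0.103 ]), np.float64(0.8603)] [array([ 0.3843, -0.3549,  0.1057]), np.float64(0.5053)]
(252, 33) [ 0.4801 -0.3604  0.106 ]
(253.5, 135) [ 0.3842 -0.355   0.106 ]
(215, 24) [ 0.4992 -0.322   0.068 ]
(290, 24) [ 0.4938 -0.4012  0.068 ]
(291, 138) [ 0.374  -0.3978  0.068 ]
(221, 138) [ 0.3796 -0.3162  0.068 ]
```

```bash
python3 - <<'E'
from h import *; from bench import ctrl,optics
st=ctrl.get_state()
print(delta(st,[.433,-.358,.08],target(-93)))
E
```

```text
(array([ 0. , -0.2, -1. ]), array([ 91.1,  -4.2, 180.8]))
```

Request:
step_arm([
  [0,0,-1,30,-2,20,45],
  [0,-0.2,-1,65,-3,50,45],
  [0,-0.2,-1,91,-4,90,45],
  [0,-0.2,-1,91,-4,120,45],
  [0,-0.2,-1,91,-4,140,45],
  [0,-0.2,-1,91,-4,160,45],
  [0,-0.2,-1,91,-4,180,45],
  [0,-0.2,-1,91,-4,180,45],
])

```text
time: 17.3
position: [0.4319, -0.3573, 0.0793]
tool_rot: [-3.14, 0.081, 0.006]
ft_force: [-0.9, 1.0, 0.5]
grip_width: 0.517
```

```bash
python3 - <<'E'
from h import *; from bench import ctrl,optics
st=ctrl.get_state(); show(st)
a=optics.get_image("scene")[:,:,::-1];b=optics.get_image("side")[:,:,::-1]
cv2.imwrite("pics/m10.png",np.hstack([cv2.resize(a[150:240,130:230],None,fx=4,fy=4,interpolation=2),cv2.resize(b[100:190,240:340],None,fx=4,fy=4,interpolation=2)]))
E
```

```text
t 17.3 pos [ 431.9 -357.3   79.3] jawyaw -92.96 z [-0.004  0.001 -1.   ] F [-0.9  1.   0.5] M [0.02 0.11 0.03] w 45.0
```

View pics/m10.png

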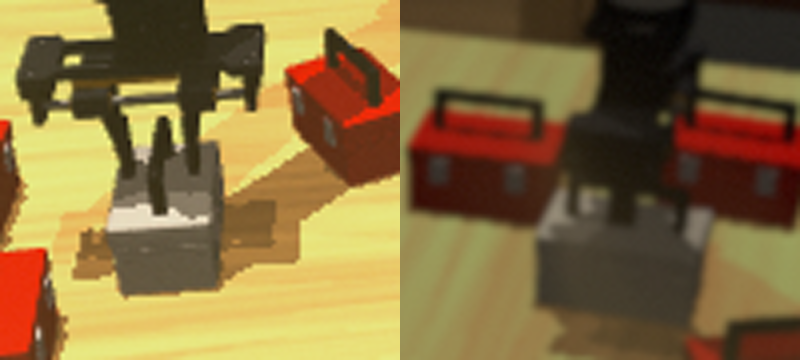

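Fingers straddle the grey case's handle, centred. Close at 50 N.

Request:
step_arm([
  [0,0,0,0,0,0,0],
  [0,0,0,0,0,0,0],
  [0,0,0,0,0,0,0],
  [0,0,0,0,0,0,0],
  [0,0,0,0,0,0,0],
  [0,0,0,0,0,0,0],
  [0,0,0,0,0,0,0],
  [0,0,0,0,0,0,0],
], newtons=50)

```text
time: 18.4
position: [0.4331, -0.3575, 0.0809]
tool_rot: [-3.14, 0.081, 0.001]
ft_force: [-0.2, 4.0, 4.0]
grip_width: 0.123
```

```bash
python3 - <<'E'
from h import *; from bench import ctrl,optics
st=ctrl.get_state(); show(st)
E
```

```text
t 18.4 pos [ 433.1 -357.5   80.9] jawyaw -92.95 z [-0.001  0.    -1.   ] F [-0.2  4.   4. ] M [1.13 0.33 0.04] w 10.7
```

Request:
step_arm([
  [0,0,0,0,0,-8,0],
  [0,0,0,0,0,-24,0],
  [0,0,0,0,0,-42,0],
  [0,0,0,0,0,-62,0],
  [0,0,0,0,0,-82,0],
  [0,0,0,0,0,-102,0],
  [0,0,0,0,0,-122,0],
  [0,0,0,0,0,-140,0],
], newtons=55)

```text
time: 19.4
position: [0.4329, -0.3586, 0.2226]
tool_rot: [3.139, -0.083, 0.001]
ft_force: [0.3, -0.4, -8.8]
grip_width: 0.121
```

```bash
python3 - <<'E'
from h import *; from bench import ctrl,optics
st=ctrl.get_state(); show(st)
a=optics.get_image("scene")[:,:,::-1];b=optics.get_image("side")[:,:,::-1]
cv2.imwrite("pics/m11.png",np.hstack([cv2.resize(a[90:240,80:280],None,fx=2,fy=2,interpolation=2),cv2.resize(b[50:200,180:380],None,fx=2,fy=2,interpolation=2)]))
print(delta(st,[.5526,.0031,.222],target(-80.9)))
E
```

```text
t 19.4 pos [ 432.9 -358.6  222.6] jawyaw -93.01 z [ 0.    -0.002 -1.   ] F [ 0.3 -0.4 -8.8] M [ 0.08  0.14 -0.05] w 10.5
(array([  0.1,  -0. , -12.1]), array([ 100.5, -367.5,   -0. ]))
```

View pics/m11.png

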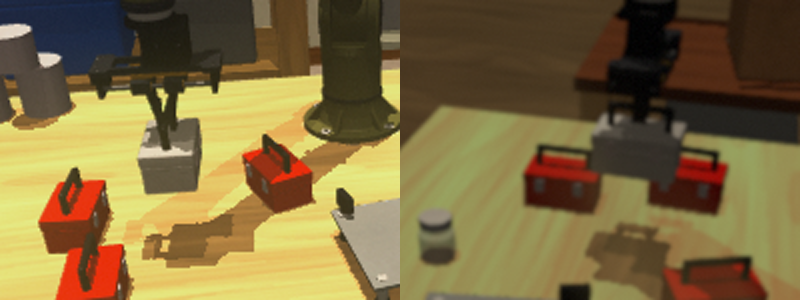

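Request:
step_arm([
  [0,0,0,5,-8,0,0],
  [0,0,-1,12,-30,0,0],
  [0,0,-3,22,-60,0,0],
  [0,0,-4,32,-95,0,0],
  [0,0,-6,42,-130,0,0],
  [0,0,-8,52,-165,0,0],
  [0,0,-9,62,-200,0,0],
  [0,0,-10,70,-235,0,0],
])

```text
time: 20.5
position: [0.5155, -0.1225, 0.2202]
tool_rot: [-3.135, -0.201, 0.002]
ft_force: [1.3, -0.0, -8.8]
grip_width: 0.121
```

```bash
python3 - <<'E'
from h import *; from bench import ctrl,optics
st=ctrl.get_state(); show(st)
print(delta(st,[.5526,.0031,.20],target(-80.9)))
E
```

```text
t 20.5 pos [ 515.5 -122.5  220.2] jawyaw -82.68 z [-0.001  0.    -1.   ] F [ 1.3 -0.  -8.8] M [ 0.02  0.03 -0.05] w 10.5
(array([-0. ,  0.1, -1.8]), array([  52.8, -119.8,   20.2]))
```

Request:
step_arm([
  [0,0,-0.5,10,-30,0,0],
  [0,0,-1,22,-58,0,0],
  [0,0,-1.5,34,-84,0,0],
  [0,0,-1.8,46,-106,4,0],
  [0,0,-1.8,52,-118,10,0],
  [0,0,-1.8,52.8,-119.8,18,0],
  [0,0,-1.8,52.8,-119.8,20,0],
  [0,0,-1.8,52.8,-119.8,20,0],
])

```text
time: 21.5
position: [0.5525, -0.0033, 0.2001]
tool_rot: [3.131, 0.238, -0.003]
ft_force: [-1.5, -0.9, -8.7]
grip_width: 0.12
```

```bash
python3 - <<'E'
from h import *; from bench import ctrl,optics
import pickle
st=ctrl.get_state(); show(st)
print(delta(st,[.5526,.0031,.15],target(-80.9)))
pickle.dump(optics.get_calibration("wrist"),open("calw12.pkl","wb"))
for n in("wrist","scene","side"): cv2.imwrite(f"pics/{n}12.png",optics.get_image(n)[:,:,::-1])
a=cv2.imread("pics/scene12.png");b=cv2.imread("pics/side12.png")
cv2.imwrite("pics/m12.png",np.hstack([cv2.resize(a[120:260,230:340],None,fx=3.5,fy=3.5,interpolation=2),cv2.resize(b[110:250,165:285],None,fx=3.5,fy=3.5,interpolation=2)]))
E
```

```text
t 21.5 pos [552.5  -3.3 200.1] jawyaw -81.3 z [-0.002 -0.001 -1.   ] F [-1.5 -0.9 -8.7] M [0.07 0.08 0.01] w 10.5
(array([ 0.1,  0.1, -0.4]), array([ 1.2, -6.3, 50.1]))
```

View pics/m12.png

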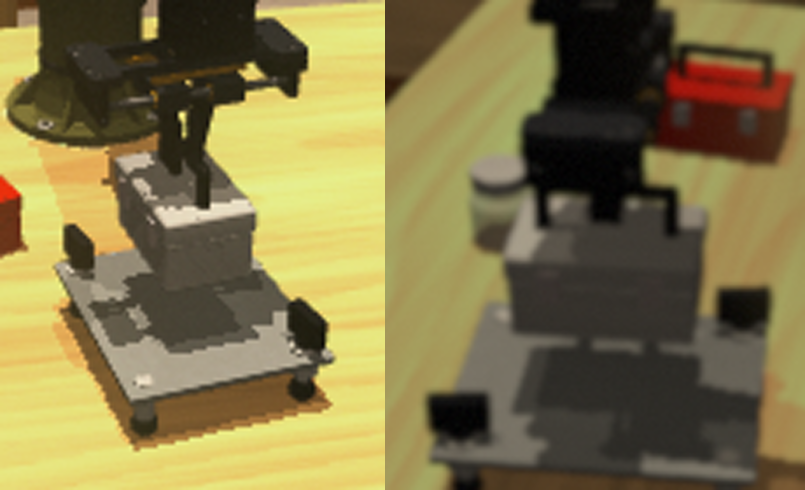

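View pics/wrist12.png

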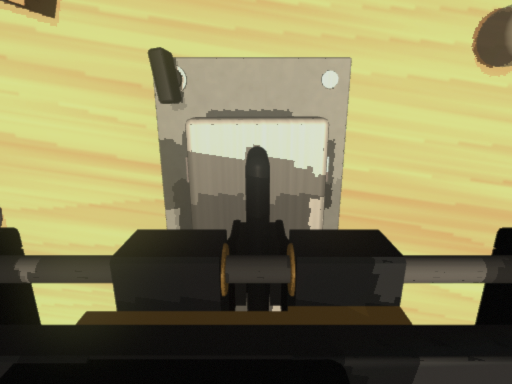

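```bash
python3 - <<'E'
from h import *
import pickle
c=pickle.load(open("calw12.pkl","rb"))
def atz(c,uv,z):
    K,R,t=map(np.array,(c["K"],c["R"],c["t"])); d=R.T@np.linalg.inv(K)@[*uv,1]; o=-R.T@t; return o+d*(z-o[2])/d[2]
tcp=np.array([.5525,-.0033,.2001]); T=target(-81.3)
for uv in [(188,119),(328,119)]: print(T.T@(atz(c,uv,.187)-tcp)*1000)
for uv in [(154,58),(351,58),(330,79)]:
    X=atz(c,uv,.056); print(X, T.T@(X-tcp)*1000)
E
```

```text
[ 65.51818961 -39.54174242  13.1       ]
[65.58018802 39.77487916 13.1       ]
[0.65092907 0.10988519 0.056     ] [114.41701762 -96.99441155 144.1       ]
[ 0.6791572 -0.0729637  0.056    ] [114.66248401  88.02041173 144.1       ]
[ 0.65797667 -0.05749929  0.056     ] [ 96.06481874  69.53015361 144.1       ]
```

Request:
step_arm([
  [0,0,0,0.5,-2,5,0],
  [0,0,-0.4,1,-4,15,0],
  [0,0,-0.4,1.5,-5.5,26,0],
  [0,0,-0.4,1.5,-5.5,36,0],
  [0,0,-0.4,1.5,-5.5,45,0],
  [0,0,-0.4,1.5,-5.5,51,0],
  [0,0,-0.4,1.5,-5.5,55,0],
  [0,0,-0.4,1.5,-5.5,57,0],
])

```text
time: 22.65
position: [0.5535, 0.0039, 0.1434]
tool_rot: [3.131, 0.252, -0.001]
ft_force: [-0.6, 0.4, -8.7]
grip_width: 0.117
```

```bash
python3 - <<'E'
from h import *; from bench import ctrl,optics
st=ctrl.get_state(); show(st)
E
```

```text
t 22.65 pos [553.5   3.9 143.4] jawyaw -80.78 z [-0.001 -0.001 -1.   ] F [-0.6  0.4 -8.7] M [-0.02  0.1  -0.01] w 10.2
```

Request:
step_arm([
  [0,0,0,0,0,1,0],
  [0,0,0,0,0,2,0],
  [0,0,0,0,0,3,0],
  [0,0,0,0,0,4,0],
  [0,0,0,0,0,5,0],
  [0,0,0,0,0,5.5,0],
  [0,0,0,0,0,6,0],
  [0,0,0,0,0,6.3,0],
])

```text
time: 23.65
position: [0.5535, 0.004, 0.1371]
tool_rot: [3.131, 0.253, -0.001]
ft_force: [-0.6, -0.2, -8.4]
grip_width: 0.119
```

```bash
python3 - <<'E'
from h import *; from bench import ctrl,optics
st=ctrl.get_state(); show(st)
E
```

```text
t 23.65 pos [553.5   4.  137.1] jawyaw -80.77 z [-0.001 -0.001 -1.   ] F [-0.6 -0.2 -8.4] M [0.06 0.08 0.02] w 10.4
```

Request:
step_arm([
  [0,0,0,0,0,0.3,0],
  [0,0,0,0,0,0.6,0],
  [0,0,0,0,0,0.9,0],
  [0,0,0,0,0,1.2,0],
  [0,0,0,0,0,1.5,0],
  [0,0,0,0,0,1.8,0],
  [0,0,0,0,0,2,0],
  [0,0,0,0,0,2,0],
])

```text
time: 24.65
position: [0.5535, 0.0042, 0.1362]
tool_rot: [3.131, 0.253, -0.0]
ft_force: [-5.8, 0.7, 2.9]
grip_width: 0.122
```

```bash
python3 - <<'E'
from h import *; from bench import ctrl,optics
st=ctrl.get_state(); show(st)
E
```

```text
t 24.65 pos [553.5   4.2 136.2] jawyaw -80.76 z [-0. -0. -1.] F [-5.8  0.7  2.9] M [0.32 1.21 0.03] w 10.6
```

Request:
step_arm([
  [0,0,0,0,0,-0.6,0],
  [0,0,0,0,0,-0.6,20],
  [0,0,0,0,0,-0.6,30],
  [0,0,0,0,0,-0.6,35],
  [0,0,0,0,0,-0.6,40],
  [0,0,0,0,0,-0.6,40],
  [0,0,0,0,0,-10,40],
  [0,0,0,0,0,-25,40],
])

```text
time: 25.65
position: [0.5533, 0.004, 0.1608]
tool_rot: [3.131, 0.253, -0.002]
ft_force: [-0.3, -0.2, 0.4]
grip_width: 0.46
```

```bash
python3 - <<'E'
from h import *; from bench import ctrl,optics
st=ctrl.get_state(); show(st)
a=optics.get_image("scene")[:,:,::-1];b=optics.get_image("side")[:,:,::-1]
cv2.imwrite("pics/m13.png",np.hstack([cv2.resize(a[120:260,230:340],None,fx=3.5,fy=3.5,interpolation=2),cv2.resize(b[130:270,165:285],None,fx=3.5,fy=3.5,interpolation=2)]))
E
```

```text
t 25.65 pos [553.3   4.  160.8] jawyaw -80.77 z [-0.001 -0.001 -1.   ] F [-0.3 -0.2  0.4] M [0.01 0.04 0.01] w 40.0
```

View pics/m13.png

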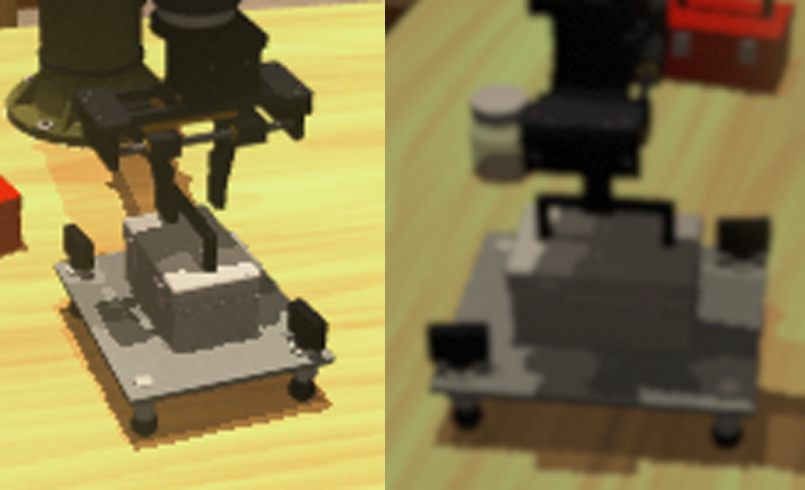

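Request:
step_arm([
  [0,0,0,0,0,-25,40],
  [0,0,0,0,0,-55,40],
  [0,0,0,0,0,-85,40],
  [0,0,0,-20,0,-115,40],
  [0,0,0,-40,0,-145,40],
  [0,0,0,-60,0,-170,40],
  [0,0,0,-70,0,-180,40],
  [0,0,0,-70,0,-180,40],
])

```text
time: 26.75
position: [0.4846, -0.0072, 0.3408]
tool_rot: [3.131, 0.252, 0.002]
ft_force: [-0.2, 0.3, -0.7]
grip_width: 0.459
```

```bash
python3 - <<'E'
from h import *; from bench import ctrl,optics
import pickle
st=ctrl.get_state(); show(st)
pickle.dump(optics.get_calibration("wrist"),open("calw14.pkl","wb"))
for n in("wrist","scene","side"): cv2.imwrite(f"pics/{n}14.png",optics.get_image(n)[:,:,::-1])
a=cv2.imread("pics/scene14.png");b=cv2.imread("pics/side14.png")
cv2.imwrite("pics/m14.png",np.hstack([cv2.resize(a[160:255,235:335],None,fx=4,fy=4,interpolation=2),cv2.resize(b[170:265,165:265],None,fx=4,fy=4,interpolation=2)]))
E
```

```text
t 26.75 pos [484.6  -7.2 340.8] jawyaw -80.78 z [ 0.001 -0.001 -1.   ] F [-0.2  0.3 -0.7] M [0.02 0.09 0.05] w 40.0
```

View pics/wrist14.png

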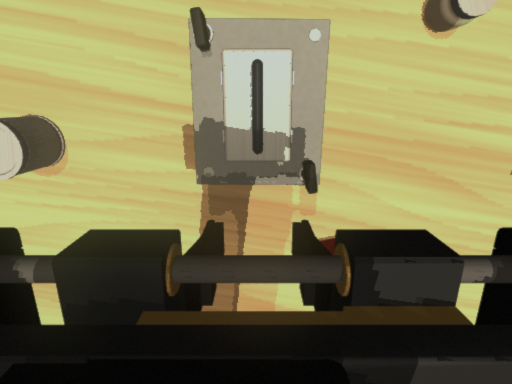

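View pics/m14.png

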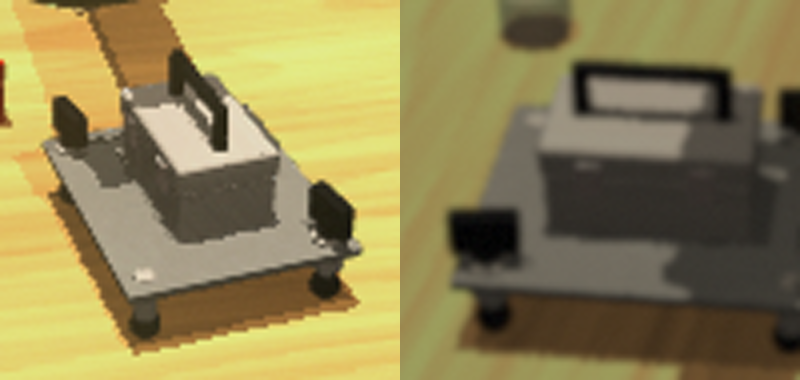

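```bash
python3 - <<'E'
from fit import *
import pickle
C=pickle.load(open("cal0.pkl","rb")); c=pickle.load(open("calw14.pkl","rb"))
im0=cv2.imread("pics/wrist14.png")
x0,y0,s=175,0,4
# plate corners in wrist view
o=dict(d=(189.5,19),c=(330,19.5),C=(315.5,35),b=(320.5,184.5),a=(197,184.5))
x,sd,r=fitstand([(c,o)],x0=(.5526,.0031,.1597,0),fixtilt=0.,cal=.003); print(np.round(x[:3],4),np.round(r.fun,1))
cc=dict(c); cc["t"]=c["t"]+r.x[4:7]
p0,R=standpose(*x[:3],0.)
im=cv2.resize(im0[0:200,x0:x0+180],None,fx=s,fy=s,interpolation=2)
for k in(-1,1): drawbox(im,cc,wing(p0,R,k,k,3.0)[0],s,x0,y0,(0,255,255))
cv2.imwrite("pics/o14.png",im[:800])
def atz(c,uv,z):
    K,Rr,t=map(np.array,(c["K"],c["R"],c["t"])); d=Rr.T@np.linalg.inv(K)@[*uv,1]; oo=-Rr.T@t; return oo+d*(z-oo[2])/d[2]
for uv in [(223,50),(292,50),(224,161),(291,161)]: print(np.round(R.T@(atz(cc,uv,.124)-p0)*1000,1))
for uv in [(258,60),(258,153)]: print("h",np.round(R.T@(atz(cc,uv,.162)-p0)*1000,1))
E
```

```text
[5.519e-01 5.000e-04 1.585e-01] [-1.  -0.8  1.2 -0.5 -0.9  0.9 -0.4  0.5  1.2 -0.  -0.  -0.4  1.2]
[ 66.   43.4 124. ]
[ 66.3 -37.1 124. ]
[-65.2  45.8 124. ]
[-65.  -40.4 124. ]
h [ 50.5   2.6 162. ]
h [-48.6   2.3 162. ]fit.py:17: RuntimeWarning: invalid value encountered in sqrt
  return r.x[:4],np.sqrt(np.diag(cov))[:4],r
```

View pics/o14.png

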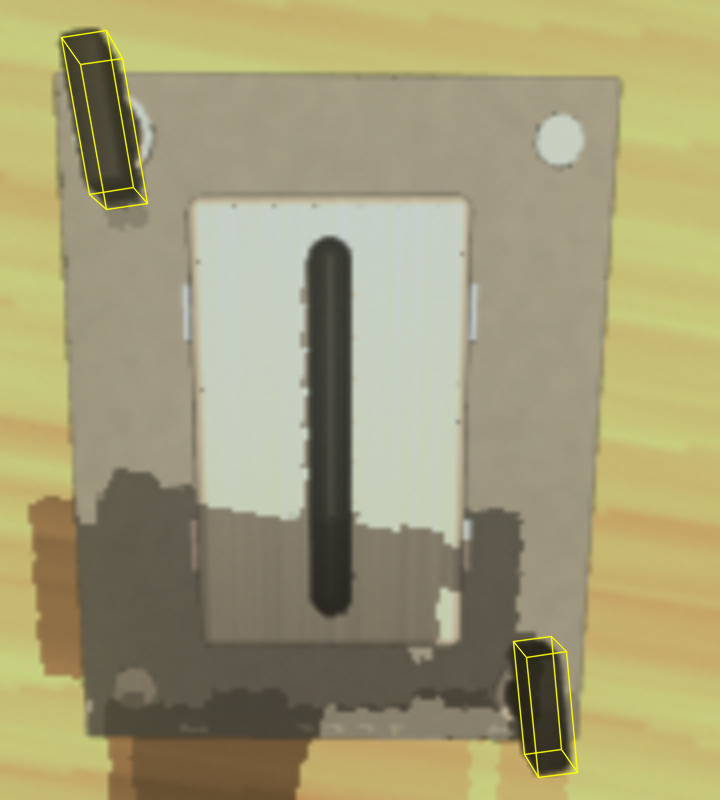

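```bash
python3 - <<'E'
from bench import ctrl
print(ctrl.close_job())
E
```

```text
the job is handed in; nothing more can be done
None
```

I levelled the stand with its two wing knobs, then picked up the plain steel case by its handle and set it in the middle of the plate. I handed the job in at about 27 s.

**What I did**
- I turned knob d by about 113° and knob b by about 82°, both clockwise, to end near 3.0 rad.
- I lowered the case slowly (about 11 N of over-press at contact) and backed off before releasing it. I did not touch the three red look-alikes, the paint tin, the jar or the carton.

**Last checks**
- **Level:** a fit to four views after the second knob put foot b about 0.2 mm low. That fit is only good to about 1 mm, so it shows nothing worse than that.
- **Knob angles:** in the last wrist picture both wings lie along the model drawn for 3.0 rad. This assumes the wing points along the stand's long side at 0 rad, which the first tilt supported: 1.54 rad from tilt against 1.56 rad from the wing of knob b.
- **Case:** it stands upright and square to the plate, within about 3 mm of the middle.

**Not checked or in disagreement**
- I did not press on the corners to test for rocking. That no foot hovers rests on the knob angles and the pictures.
- One earlier picture suggested knob b was about 2° short, roughly 0.1 mm at the foot; the last picture did not show it.
- My first fit, before any turning, gave a slightly different tilt (1.2 rad for knob b). I dropped it for a later fit that allowed for the camera calibration error.

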